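# Hold the spread retaining ring in the rotor spindle's groove

## Robot

A 6-joint arm with a two-finger parallel gripper is mounted at the origin on the work surface. World frame = base frame: x ahead of the robot, y to its left, z up, the work surface at z = 0. Lengths are in m, angles in rad, forces in N, time in s.
With the tool pointing down it reaches from about 0.35 to 0.775 m from the base axis. Payload 7.3 kg.
Tool frame: the origin (TCP) lies on the centre line of the jaws, within the pads' length; the fingertips stand 17 mm ahead of it and the grasp point (between the pads) lies 2 mm behind it (manip.tip_reach is the distance from the TCP to the fingertips, in m); x points along the fingers, z is the direction in which the jaws open and shut, and the axes are right-handed (so a half turn about x gives the same grasp; the last joint's range is limited). The gripper opens to 92 mm and grips with 3 to 60 N. Pads are 19 mm wide; open, the fingers measure 130 mm over their backs; the gripper's body (75 mm by 190 mm) begins 47 mm behind the grasp point.
Start: joints at [1.025, 0.342, 1.524, -0, 1.275, -0.146], TCP at [0.204, 0.484, 0.244] pointing down, gripper open.
Joint ranges: [-2.53, 2.53], [-0.77, 2.02], [0.04, 2.7], [-1, 4.14], [0.28, 2.66], [-3.11, 3.11]. Speed limits (rad/s): [2.57, 2.57, 3.14, 3.14, 3.14, 3.14].

## Interface

Orientations are given as a rotation vector (axis times angle).
In Python, from plant import get_obs, capture, get_calibration, manip gives the robot as it stands.
- The arm moves only by the tool step_arm, never from a script. Its arguments are lists of equal length, an entry for each row: "grip": the closure, from -1 (fully open) to 1 (shut); "delta_pos": the shift along the tool's x, y, z in m, a list of three; "turn": the turn about the tool's x in rad. A call has 1 to 5 rows; each row shifts and turns the pose as measured when the row begins, along the tool's axes as they then stand; what a row does not reach is not made up. A row lasts 1/10 s, in which the tool goes at most 50 mm and 8.59 degrees, less where a joint would pass 70% of its speed; a pose out of reach is approached as far as the arm can. A call is refused whole if a number of a shift passes 0.05 or a number of a turn 0.15, either way. A call with a gripper value outside its range is refused whole. The fingers move at their own pace and stop on an object; "grip_force" is the grip in N (left out, the last holds). Time passes only in rows, so rows that do not move let the fingers close. It gives the time, the measured TCP pose, the force and the opening at its end, in the units of the state.
- get_obs(): the state, without advancing time (a new reading comes with each control period).
- capture(name): name is "side" or "top" or "wrist"; returns (picture, depth): 384x512x3 uint8, red, green, blue; 384x512 float32, m along the optical axis (not along the pixel's ray), 0 where there is no reading.
- get_calibration(name): a dict with "K" (3x3 intrinsics, pixels), "rvec" (rotation vector, rad) and "tvec" (3), from world to camera coordinates, as OpenCV has them. Camera axes: x right, y down, z forward; pixel columns grow to the right and rows downward; lengths in m; the calibration is good to about 2 mm. A picture is of the moment at which its call begins: read the wrist's pose just before it. get_calibration takes no time and is no camera call; for the wrist camera it gives the pose at the moment of the call.
- manip.finish_job(): hands the job in, once; it reports no verdict.
The state is a dict: "time": time; "qpos": joint angles; "qd": joint speeds; "joint_torque": joint torques, N m; "position": TCP position; "ee_rot": TCP orientation; "ft_force": force on the tool from outside, world axes, zero at the start; "torque": the same for the moment, N m; "finger_gap": finger opening in m.
Only numpy, scipy, OpenCV 4.12 (cv2) and the standard library are available. Lean on these libraries where they do the work, as an engineer would, in place of code of your own. Each camera call takes 0.05 s, during which the arm holds its last target.

## Task

Lock the bench rotor by pushing its red pedal fully down (it stays down by itself). Then take the ring pliers by their red handles, squeeze them fully so that the brass snap ring on their tips is spread wide, and slide the ring down over the grooved spindle to the copper-coloured groove just above the hub, without forcing it. Finish while holding, ready for a colleague to check its seat: keep the handles squeezed and the spread ring level at the groove, around the spindle and not leaning hard on the machine, with the pedal still down and the bottle, jar and cup left where they stand.

Things in the scene. Friction and masses are not known exactly. Their poses are not given: they have to be found in the camera images.
- rotor_unit: Fixed white bench machine, housing 160 x 160 mm and 90 mm high, with a blue disc (radius 70, top at 110 mm) and on it an aluminium hub (radius 22, top at 154.5 mm), from which the vertical grooved spindle rises in the middle. Origin: centre of the underside, on the counter, below the spindle. z up; its -x side carries the pedal.
- pedal_pad (a point): Point on the upper face of the red pedal's black rubber pad, 55 mm from the hinge (which lies along the machine's y axis, 88 mm to -x of the spindle axis and 30 mm above the counter). The plate is 60 mm wide and 75 mm long, sticking out to the machine's -x and sloping up by 0.34 rad when up, level when down at its stop. The pad point then lies about 18 mm lower, 37 mm above the counter. Pressing here down to the stop takes about 9 N.
- pedal (a joint): Pedal angle in rad: 0 fully up, 0.34 at its stop; grows as it is pushed down. Lightly sprung, but a friction catch keeps it where it is left.
- groove (a point): Middle of the spindle's copper-coloured groove, on the spindle's axis, 158 mm above the counter. The groove is 7 mm high (from the hub's top at 154.5 mm up to 161.5 mm) and 26.4 mm in diameter. Turns with the machine; z up.
- spindle_top (a point): Centre of the spindle's upper end, 175 mm above the counter. The spindle is 30 mm in diameter, its end chamfered to 21 mm over the top 4.5 mm.
- pliers: Loose ring pliers, 0.23 kg, about 190 mm long and 17 mm high, lying level on their rest with the underside 36 mm above the counter. Origin: on the underside at the pivot. x points from the pivot to the tips and the ring, the two red handles reach back to -x (about 28 to 125 mm behind the pivot), z up. The brass snap ring stays hooked on the tips and goes wherever the pliers go. Squeezing the handles together (along the pliers' y) spreads the tips and the ring.
- plier_grip (a point): Point midway between the handles, 75 mm behind the pivot, 7 mm above the pliers' underside: where to grip, fingers on the outside of both handles, from above. Handles are 14 mm high and 9 mm thick; here they measure about 67 mm over their outsides when relaxed and about 33 mm when fully squeezed, parallel to the pliers' x then. Squeezing fully to their built-in stop takes about 10 N; 30 to 50 N grips well and harms nothing. Released, they spring open.
- ring_center (a point): Centre of the fully spread ring, on the pliers' x axis (about 55 mm ahead of the pivot, 130 mm ahead of the grip point), at the middle of the ring's height, 2 mm above the pliers' underside. The ring is 3 mm high, 38 mm outside. Relaxed, its opening of 29 mm is too tight for the 30 mm spindle; fully spread, it passes the spindle with 2.5 mm to spare all round when this point is on the spindle's axis. Moves with the pliers; z up.
- jaw_l (a joint): How far the pliers are squeezed, rad turned by each handle: 0 relaxed (ring closed), about 0.22 fully squeezed at the stop (ring fully spread).
- plier_rest: Fixed steel tray 200 x 100 x 6 mm with two blue blocks 36 mm high on which the pliers lie, one below the pivot, one below the handles' ends (118 mm behind); the space below the grip point and below the ring is free. Origin on the counter below the place of the pivot, x as the pliers' at the start.
- amber_bottle: Bystander: amber bottle, radius 24, height 95 mm, standing on the counter, origin in its underside. Leave it alone.
- specimen_jar: Bystander: clear jar with yellow cap, radius 26, height 60 mm, origin in its underside. Leave it alone.
- steel_cup: Bystander: open steel cup, radius 30, height 50 mm, origin in its underside. Leave it alone.
Mind the look-alikes: they are no part of the job. Leave any pink or purple look-alike of the pliers alone. Leave any green look-alike of the plier_rest alone.

How it is judged:
By the outcome, as a careful person would: the job done as asked, in the order asked, and still so for the second after the job is handed in, while the arm keeps its last pose, push and grip.
It also fails if it takes over 61 s, if anything falls off the work surface, if the arm or the gripper's body presses on something with over 40 N, if the wrist force passes 120 N, or if a joint passes its speed limit or range.

## Working session

There is one attempt and no reset: what is moved stays moved. The work goes in short steps, Python scripts to look and compute and a tool call to move; the robot and the scene stay as the last step left them, time stands still between calls to the robot, and variables do not carry over. Pictures are saved under pics/ and viewed, and the job is handed in when it is done.

Besides the shell and the picture viewer there is one more tool, called as a command line: name --pt "numbers of a row" for each row, then --argument value for the rest. step_arm: Moves the arm, as the interface text tells. Its arguments: {"type":"object","properties":{"grip":{"type":"array"},"delta_pos":{"type":"array"},"turn":{"type":"array"},"grip_force":{"type":"number"}},"required":["grip","delta_pos","turn"]}

```bash
ls; mkdir -p pics; cat > h.py <<'E'
import numpy as np, cv2
from plant import get_obs, capture, get_calibration, manip
def save(name,img): cv2.imwrite('pics/'+name,cv2.cvtColor(img,cv2.COLOR_RGB2BGR))
def cal(n):
    c=get_calibration(n); K=np.array(c['K'],float); R=cv2.Rodrigues(np.array(c['rvec'],float))[0]; t=np.array(c['tvec'],float).ravel()
    return K,R,t
def ray(c,u,v):
    K,R,t=c; d=R.T@np.linalg.inv(K)@np.array([u,v,1.]); o=-R.T@t; return o,d
def onplane(c,u,v,z):
    o,d=ray(c,u,v); return o+d*(z-o[2])/d[2]
def bydepth(c,u,v,dep):
    o,d=ray(c,u,v); return o+d*dep
def proj(c,p):
    K,R,t=c; q=K@(R@np.array(p,float)+t); return q[:2]/q[2]
E
python3 - <<'E'
from h import *
o=get_obs(); print({k:np.round(v,3) for k,v in o.items()})
print(manip.tip_reach)
for n in ['side','top','wrist']:
    c=cal(n); im,d=capture(n); save(n+'0.png',im); np.save(n+'0.npy',d); np.save(n+'0i.npy',im)
    K,R,t=c; print(n,K[0,0],(-R.T@t).round(3),R.round(2).tolist())
E
```

```text
pics
{'time': np.float64(0.0), 'qpos': array([ 1.025,  0.343,  1.525,  0.   ,  1.275, -0.146]), 'qd': array([-0.001, -0.001,  0.   ,  0.   , -0.   ,  0.   ]), 'joint_torque': array([ 1.0000e-03, -4.3124e+01, -2.4423e+01,  7.2000e-02,  5.6000e-02,
       -0.0000e+00]), 'position': array([0.204, 0.483, 0.243]), 'ee_rot': array([-0.911,  1.374,  0.91 ]), 'ft_force': array([ 0.199, -0.016,  0.367]), 'torque': array([ 0.033, -0.012,  0.037]), 'finger_gap': np.float64(0.092)}
0.017
side 352.0088802634575 [ 0.227 -0.628  0.876] [[0.84, -0.54, 0.01], [-0.4, -0.65, -0.64], [0.35, 0.54, -0.76]]
top 439.6481062221385 [ 0.47  -0.119  1.195] [[0.02, -1.0, -0.02], [-1.0, -0.02, -0.08], [0.08, 0.02, -1.0]]
wrist 264.35655713519293 [0.137 0.513 0.384] [[0.39, 0.92, -0.0], [0.88, -0.37, 0.28], [0.26, -0.11, -0.96]]
```

View pics/side0.png

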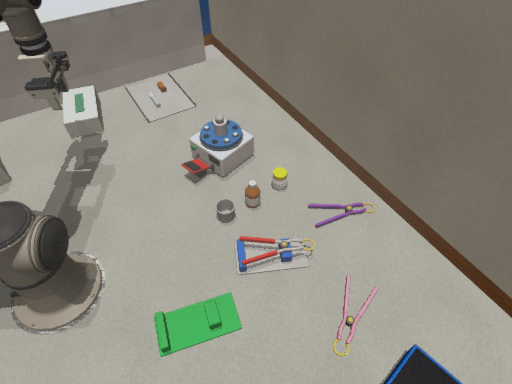

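View pics/top0.png

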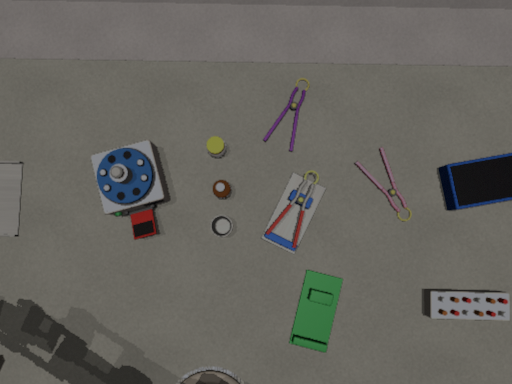

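View pics/wrist0.png

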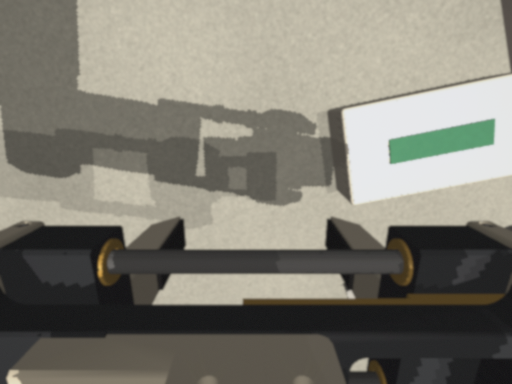

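The views show the machine at top-view (125,178), with the pedal at (143,224). The red pliers on their rest are around (300,205), with the ring at (311,178). The bystanders lie between the machine and the pliers. Next I'll measure them.

```bash
python3 - <<'E'
from h import *
im=np.load('top0i.npy'); d=np.load('top0.npy'); c=cal('top')
hsv=cv2.cvtColor(im,cv2.COLOR_RGB2HSV)
def crop(im,x0,y0,x1,y1,f,n): save(n,cv2.resize(im[y0:y1,x0:x1],None,fx=f,fy=f,interpolation=cv2.INTER_CUBIC))
crop(im,255,160,335,260,6,'t_pl.png'); crop(im,80,130,180,250,5,'t_ro.png')
def blobs(mask,x0,y0,x1,y1):
    m=np.zeros(mask.shape,np.uint8); m[y0:y1,x0:x1]=mask[y0:y1,x0:x1]
    n,l,s,ce=cv2.connectedComponentsWithStats(m)
    return [(s[i,4],ce[i]) for i in range(1,n) if s[i,4]>8],l
H,S,V=[hsv[...,i].astype(int) for i in range(3)]
red=(((H<8)|(H>172))&(S>150)&(V>90)).astype(np.uint8)
blue=((H>98)&(H<125)&(S>130)&(V>60)).astype(np.uint8)
yel=((H>20)&(H<35)&(S>110)&(V>100)).astype(np.uint8)
for nm,m,b in [('red pl',red,(255,160,335,260)),('red ped',red,(110,190,180,250)),('blue disc',blue,(80,130,180,220)),('blue rest',blue,(255,160,335,260)),('yel ring',yel,(290,160,335,220)),('yelcap',yel,(190,120,240,170))]:
    for a,ce in blobs(m,*b)[0]: print(nm,a,ce.round(1),onplane(c,*ce,0.04).round(4),'depthz',bydepth(c,*ce,d[int(round(ce[1])),int(round(ce[0]))]).round(4))
# disc: hull ellipse
m=np.zeros_like(blue); m[130:220,80:180]=blue[130:220,80:180]
pts=cv2.findNonZero(m); hull=cv2.convexHull(pts); e=cv2.fitEllipse(hull); print('disc ell',e,onplane(c,*e[0],0.11))
E
```

```text
red pl 100 [278.4 218.7] [ 0.5089 -0.1687  0.04  ] depthz [ 0.4696 -0.1193  1.1955]
red pl 97 [297.7 228.6] [ 0.4842 -0.2199  0.04  ] depthz [ 0.4841 -0.2189  0.0521]
red ped 300 [142.9 220. ] [0.4969 0.1881 0.04  ] depthz [0.4968 0.1878 0.0412]
blue disc 1600 [125.5 175.8] [0.6131 0.2399 0.04  ] depthz [0.5992 0.205  0.1522]
blue rest 44 [292.3 194.5] [ 0.5735 -0.2043  0.04  ] depthz [ 0.5741 -0.2048  0.033 ]
blue rest 13 [302.6 195.2] [ 0.5723 -0.2313  0.04  ] depthz [ 0.5725 -0.2315  0.038 ]
blue rest 39 [308.4 202.6] [ 0.5531 -0.2468  0.04  ] depthz [ 0.5533 -0.2472  0.0369]
blue rest 184 [279.8 240.5] [ 0.4521 -0.1737  0.04  ] depthz [ 0.452  -0.174   0.0338]
yel ring 10 [300.1 199.2] [ 0.5615 -0.2249  0.04  ] depthz [ 0.5603 -0.2236  0.0547]
yelcap 227 [214.8 144.5] [0.7024 0.0043 0.04  ] depthz [0.698  0.002  0.0617]
disc ell ((124.21916198730469, 175.29586791992188), (53.78007125854492, 55.324886322021484), 46.92454528808594) [0.60569141 0.22129903 0.11      ]
```

View pics/t_pl.png

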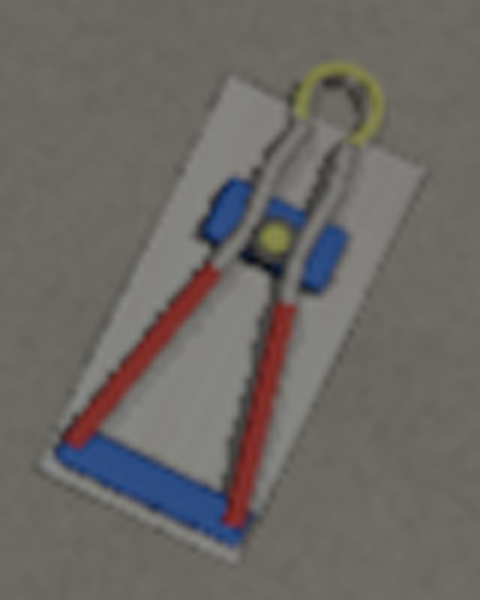

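View pics/t_ro.png

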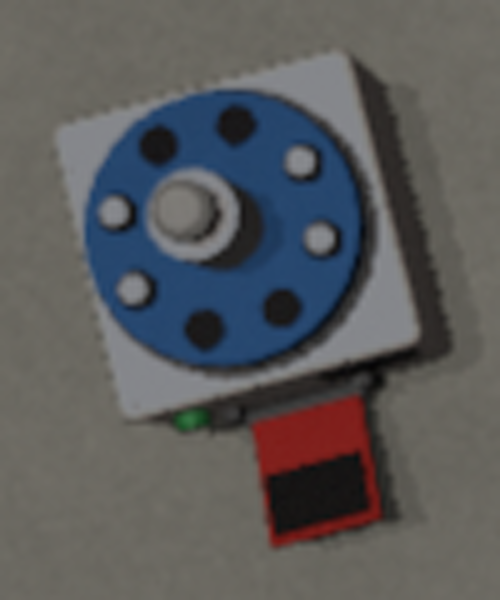

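```bash
python3 - <<'E'
from h import *
im=np.load('top0i.npy'); c=cal('top'); cs=cal('side'); ims=np.load('side0i.npy')
f=lambda x,y,x0,y0,s:((x+.5)/s-.5+x0,(y+.5)/s-.5+y0)
q=lambda x,y,z,x0=80,y0=130,s=5: onplane(c,*f(x,y,x0,y0,s),z)
print('spindle top',q(182,208,0.175)); print('disc c',q(223,228,.11))
# housing corners z=.09
C=[q(*p,.09) for p in [(57,128),(345,52),(420,340),(130,418)]]
print(np.array(C).round(4)); C=np.array(C); print('center',C.mean(0))
for a,b in [(0,3),(1,2)]: d=C[a]-C[b]; print('xdir',np.degrees(np.arctan2(d[1],d[0])),np.linalg.norm(d))
for a,b in [(1,0),(2,3)]: d=C[b]-C[a]; print('ydir-90',np.degrees(np.arctan2(d[1],d[0]))-90,np.linalg.norm(d))
print('pad c',q(318,493,.053)); print('ped corners',[q(*p,.06).round(4) for p in [(270,545),(382,517),(253,425),(360,397)]])
P=lambda x,y,z:q(x,y,z,255,160,6)
print('pivot',P(275,238,.053),'ring',P(340,105,.038))
he=[P(75,440,.05),P(236,520,.05)]; hs=[P(213,268,.05),P(287,308,.05)]
print('handles',he,hs)
m=(he[0]+he[1])/2; d=P(275,238,.05)-m; print('dir',np.degrees(np.arctan2(d[1],d[0])),np.linalg.norm(d))
d=P(340,105,.038)-P(275,238,.053);print('dir',np.degrees(np.arctan2(d[1],d[0])),np.linalg.norm(d))
# tray corners
T=np.array([P(*p,.006) for p in [(228,75),(425,170),(238,560),(40,465)]]); print(T.round(4))
for a,b in [(0,3),(1,2)]: d=T[a]-T[b]; print('tray x',np.degrees(np.arctan2(d[1],d[0])),np.linalg.norm(d))
o=get_obs(); R=cv2.Rodrigues(o['ee_rot'])[0]; print(R.round(3)); K,Rc,t=cal('wrist'); print('cam in tool',R.T@(-Rc.T@t-o['position']))
s=[(150,80,270,200,5,'s_ro.png'),(225,220,325,280,7,'s_pl.png')]
for x0,y0,x1,y1,k,n in s: save(n,cv2.resize(ims[y0:y1,x0:x1],None,fx=k,fy=k,interpolation=cv2.INTER_CUBIC))
E
```

```text
spindle top [0.60681378 0.22080342 0.175     ]
disc c [0.6059316  0.22135853 0.11      ]
[[0.6581 0.3155 0.09  ]
 [0.7005 0.1691 0.09  ]
 [0.5536 0.1247 0.09  ]
 [0.5106 0.2704 0.09  ]]
center [0.60568715 0.21991178 0.09      ]
xdir 16.986424816319854 0.15421231278334468
xdir 16.829342510854968 0.1535255544026133
ydir-90 16.176075397848493 0.15239428006063466
ydir-90 16.4329534994703 0.15196522294917852
pad c [0.475229   0.18295805 0.053     ]
ped corners [array([0.4478, 0.2049, 0.06  ]), array([0.4636, 0.1473, 0.06  ]), array([0.5096, 0.2165, 0.06  ]), array([0.5254, 0.1614, 0.06  ])]
pivot [ 0.56031513 -0.22452892  0.053     ] ring [ 0.6209596  -0.25356681  0.038     ]
handles [array([ 0.47089124, -0.13983496,  0.05      ]), array([ 0.4382016 , -0.20995894,  0.05      ])] [array([ 0.54685882, -0.19813107,  0.05      ]), array([ 0.53022151, -0.230483  ,  0.05      ])]
dir -25.211210042672345 0.11716781785258648
dir -25.58610805050013 0.06889086231376039
[[ 0.6377 -0.2064  0.006 ]
 [ 0.5964 -0.296   0.006 ]
 [ 0.4192 -0.2146  0.006 ]
 [ 0.4594 -0.1252  0.006 ]]
tray x -24.48879097497521 0.19599247358368785
tray x -24.662136023365857 0.19498795297142624
[[-0.001 -0.921  0.389]
 [-0.001  0.389  0.921]
 [-1.     0.    -0.001]]
cam in tool [-0.14130813  0.07380052  0.00079802]
```

View pics/s_ro.png

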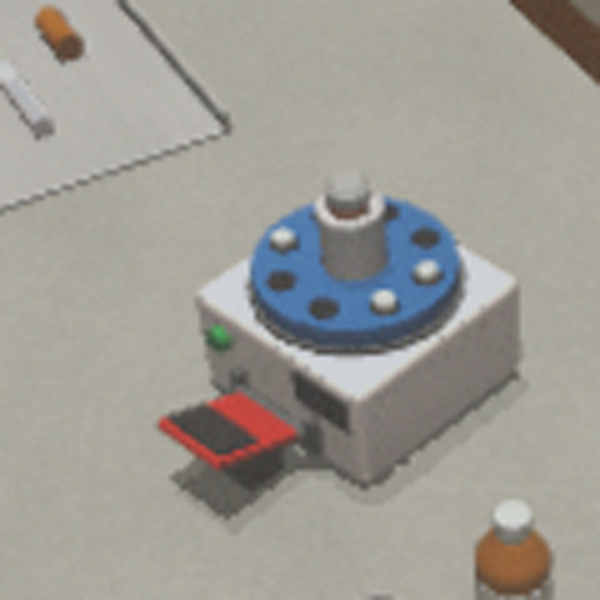

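```bash
python3 - <<'E'
from h import *
im=np.load('side0i.npy'); save('s_arm.png',cv2.resize(im[0:160,0:120],None,fx=5,fy=5))
E
```

```text
(no output)
```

View pics/s_arm.png

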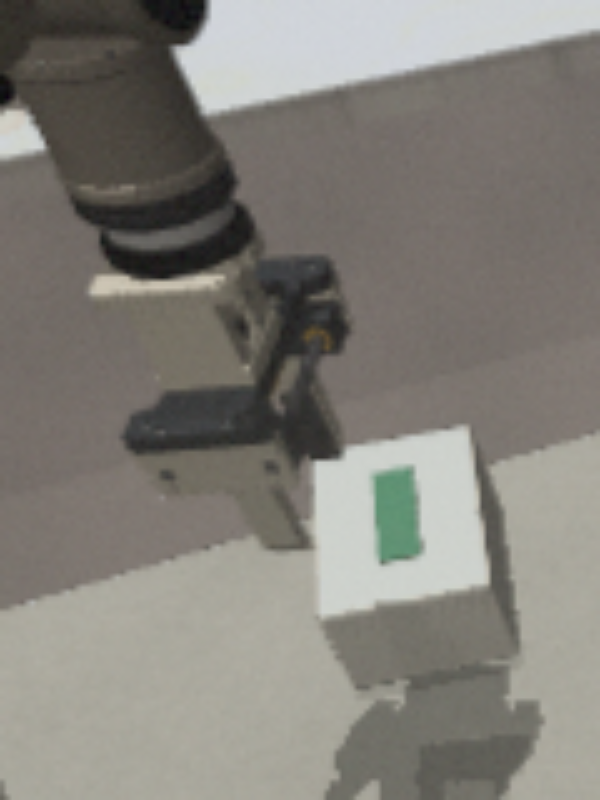

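The machine axis is near (0.606, 0.2205) with a yaw of about 16.6°. The pedal pad is near (0.470, 0.180). The pliers' pivot is near (0.560, -0.2245) with a yaw of about -25°. I'm moving to a point above the pedal and closing the gripper.

step_arm --grip '[1,1,1,1,1]' --pt "0 -0.036 -0.0175" --pt "0 -0.036 -0.0175" --pt "0 -0.036 -0.0175" --pt "0 -0.036 -0.0175" --pt "0 -0.036 -0.0175" --turn '[0,0,0,0,0]' --grip_force 40

```text
time: 0.65
position: [0.3366, 0.3311, 0.2415]
ee_rot: [-0.917, 1.372, 0.918]
ft_force: [1.1, 0.2, 0.2]
finger_gap: 0.0565
```

step_arm --grip '[1,1,1,1,1]' --pt "0 -0.036 -0.0175" --pt "0 -0.036 -0.0175" --pt "0 -0.036 -0.0175" --pt "0 -0.036 -0.0175" --pt "0 -0.036 -0.0175" --turn '[0,0,0,0,0]'

```text
time: 1.15
position: [0.4736, 0.1744, 0.2407]
ee_rot: [-0.917, 1.373, 0.919]
ft_force: [0.5, 1.0, -0.3]
finger_gap: 0.0162
```

step_arm --grip '[1,1,1,1,1]' --pt "0 0 0" --pt "0 0 0" --pt "0 0 0" --pt "0 0 0" --pt "0 0 0" --turn '[0.145,0.145,0.145,0.145,0.145]'

```text
time: 1.65
position: [0.477, 0.1684, 0.2386]
ee_rot: [-0.339, 1.552, 0.336]
ft_force: [-0.2, 0.2, 0.3]
finger_gap: 0.0004
```

step_arm --grip '[1,1,1,1,1]' --pt "0 0 0" --pt "0 0 0" --pt "0 0 0" --pt "0 0 0" --pt "0 0 0" --turn '[0.145,0.145,0.145,0.145,0.145]'

```text
time: 2.15
position: [0.4761, 0.168, 0.2371]
ee_rot: [0.247, 1.566, -0.256]
ft_force: [0.2, 0.2, 0.2]
finger_gap: 0.0004
```

step_arm --grip '[1,1,1,1,1]' --pt "0 0 0" --pt "0 0 0" --pt "0 0 0" --pt "0 0 0" --pt "0 0 0" --turn '[0.145,0.145,0.145,0.145,0.145]'

```text
time: 2.65
position: [0.4752, 0.1678, 0.2356]
ee_rot: [0.825, 1.415, -0.843]
ft_force: [-0.3, 0.1, 0.4]
finger_gap: 0.0005
```

```bash
cat >> h.py <<'E'
def st(target=None,yaw=None):
    o=get_obs(); R=cv2.Rodrigues(np.array(o['ee_rot'],float))[0]; p=np.array(o['position'])
    y=np.arctan2(R[1,1],R[0,1])
    print('t',round(float(o['time']),2),'p',p.round(4),'yaw(tool y)',np.degrees(y).round(2),'toolx',R[:,0].round(4),'F',np.round(o['ft_force'],1),'gap',round(float(o['finger_gap']),4),'q',np.round(o['qpos'],2))
    if yaw is not None: print('turn',round(float(((y-np.radians(yaw)+np.pi)%(2*np.pi))-np.pi),4))
    if target is not None: print('tool delta',(R.T@(np.array(target)-p)).round(4))
    return o,R,p
E
python3 - <<'E'
from h import *
st([.47,.18,.075],16.6)
c=cal('wrist'); im,d=capture('wrist'); save('w1.png',im); np.save('w1i.npy',im); np.savez('w1c.npz',*c)
E
```

```text
t 2.65 p [0.4752 0.1678 0.2356] yaw(tool y) 28.69 toolx [-0.0141 -0.0048 -0.9999] F [-0.3  0.1  0.4] gap 0.0005 q [ 0.19  0.32  1.58 -0.    1.26  1.26]
turn 0.211
tool delta [ 0.1606  0.0037 -0.0127]
```

View pics/w1.png

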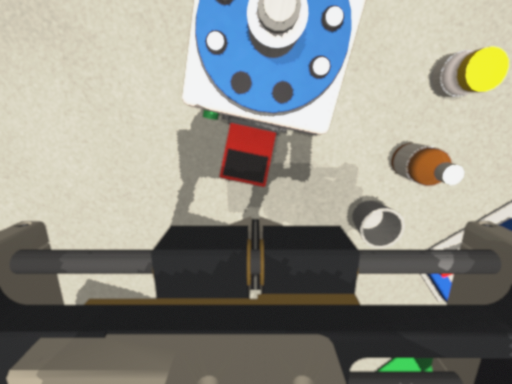

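The wrist view shows the pad centre at (247,166), the spindle top at (279,10), and the cup, bottle and jar to the right, clear of the gripper.

```bash
python3 - <<'E'
from h import *
c=list(np.load('w1c.npz').values()); im=np.load('w1i.npy')
m=(im.max(2)<70).astype(np.uint8); m[:140]=0; m[195:]=0; m[:,:205]=0; m[:,290:]=0
hsv=cv2.cvtColor(im,cv2.COLOR_RGB2HSV); b=((hsv[...,0]>98)&(hsv[...,0]<125)&(hsv[...,1]>130)).astype(np.uint8);b[140:]=0;b[:,180:400]=b[:,180:400];b[:,400:]=0
n,l,s,ce=cv2.connectedComponentsWithStats(m); print([(s[i],ce[i].round(1),onplane(c,*ce[i],.053).round(4)) for i in range(1,n) if s[i,4]>150])
print('spindle top',onplane(c,279,10,.175), 'pad',onplane(c,247,166,.053))
for p in [(184,103),(326,132)]: print('housing near corners',onplane(c,*p,.09))
E
```

```text
[(array([224, 150,  43,  32, 993], dtype=int32), array([245.1, 165.9]), array([0.4778, 0.1837, 0.053 ]))]
spindle top [0.6058268  0.22119372 0.175     ] pad [0.47875992 0.18152215 0.053     ]
housing near corners [0.51335233 0.2722454  0.09      ]
housing near corners [0.55882574 0.12805546 0.09      ]
```

step_arm --grip '[1,1]' --pt "0 0 0" --pt "0 0 0" --turn '[0.105,0.105]'

```text
time: 2.9
position: [0.4749, 0.1678, 0.2351]
ee_rot: [0.989, 1.339, -1.011]
ft_force: [-0.3, -0.2, -0.8]
finger_gap: 0.0006
```

```bash
python3 -c "
from h import *
st([.469,.1795,.085],16.6)"
```

```text
t 2.9 p [0.4749 0.1678 0.2351] yaw(tool y) 16.16 toolx [-0.0152 -0.005  -0.9999] F [-0.3 -0.2 -0.8] gap 0.0006 q [ 0.19  0.32  1.58 -0.    1.26  1.48]
turn -0.0076
tool delta [ 0.1501  0.     -0.013 ]
```

```bash
python3 - <<'E'
from h import *
for r in [(-0.911,1.374,0.91),(-0.917,1.372,0.918),(-0.917,1.373,.919),(-.339,1.552,.336),(.247,1.566,-.256),(.825,1.415,-.843),(.989,1.339,-1.011)]:
    print((cv2.Rodrigues(np.array(r))[0][:,0]*1000).round(1))
E
```

```text
[   -1.3    -1.6 -1000. ]
[   -2.8    -1.2 -1000. ]
[   -4.1    -1.3 -1000. ]
[   -7.     -3.5 -1000. ]
[ -10.6   -4.1 -999.9]
[ -13.7   -4.7 -999.9]
[ -15.2   -5.1 -999.9]
```

step_arm --grip '[1,1,1,1]' --pt "0.036 0 -0.0035" --pt "0.036 0 -0.0035" --pt "0.036 0 -0.0035" --pt "0.036 0 -0.0035" --turn '[0,0,0,0]'

```text
time: 3.3
position: [0.4733, 0.1815, 0.0919]
ee_rot: [0.99, 1.333, -0.994]
ft_force: [-0.5, 0.6, -0.8]
finger_gap: 0.0003
```

```bash
python3 -c "
from h import *
st([.469,.1795,.075],16.6)"
```

```text
t 3.3 p [0.4733 0.1815 0.0919] yaw(tool y) 16.67 toolx [-0.0014 -0.0023 -1.    ] F [-0.5  0.6 -0.8] gap 0.0003 q [ 0.22  0.49  1.77 -0.    0.89  1.5 ]
turn 0.0012
tool delta [ 0.0169 -0.0046  0.0006]
```

step_arm --grip '[1,1,1]' --pt "0.017 -0.0045 0" --pt "0.008 0 0" --pt "0.008 0 0" --turn '[0,0,0]'

```text
time: 3.6
position: [0.4641, 0.1793, 0.0541]
ee_rot: [0.976, 1.344, -0.996]
ft_force: [-2.3, -1.9, 10.7]
finger_gap: 0.0003
```

step_arm --grip '[1]' --pt "0.007 0 0" --turn '[0]'

```text
time: 3.7
position: [0.4644, 0.1794, 0.0523]
ee_rot: [0.974, 1.344, -0.993]
ft_force: [-30.0, -7.8, 118.6]
finger_gap: 0.0003
```

That press peaked at the stop with a reading of about 119 N in z, or about 122 N in total. That's at or just above the 120 N limit, so I'll report it. I'm backing off at once and will use much smaller steps near contact from now on.

step_arm --grip '[1,1,1]' --pt "-0.015 0 0" --pt "-0.04 0 0" --pt "-0.04 0 0" --turn '[0,0,0]'

```text
time: 4.0
position: [0.4643, 0.1795, 0.1499]
ee_rot: [0.966, 1.35, -0.99]
ft_force: [1.4, -0.1, -0.0]
finger_gap: 0.0004
```

```bash
python3 - <<'E'
from h import *
st([.469,.1795,.075],-25)
c=cal('wrist'); im,d=capture('wrist'); save('w2.png',im)
c=cal('side'); im,d=capture('side'); save('s2.png',cv2.resize(im[80:200,150:270],None,fx=5,fy=5,interpolation=cv2.INTER_CUBIC))
E
```

```text
t 4.0 p [0.4643 0.1795 0.1499] yaw(tool y) 17.83 toolx [-0.0161 -0.0063 -0.9999] F [ 1.4 -0.1 -0. ] gap 0.0004 q [ 0.22  0.4   1.72 -0.    1.04  1.48]
turn 0.7476
tool delta [0.0748 0.0058 0.0013]
```

View pics/w2.png

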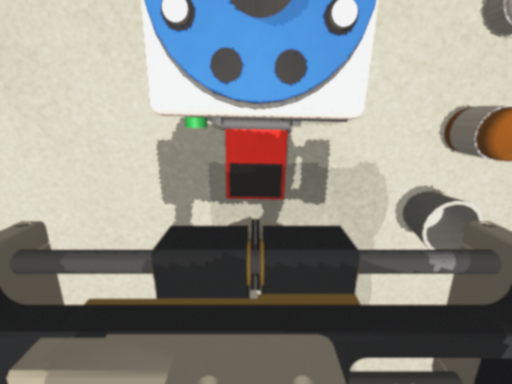

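View pics/s2.png

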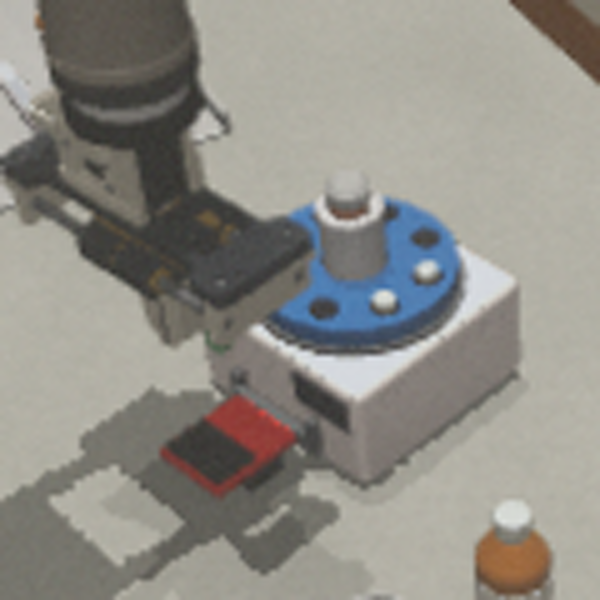

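The pedal plate now looks level in the side view: its outer edge dropped from row ~465 to ~495 in the crop. I'm moving over the pliers.

step_arm --grip '[1,1,1,1,1]' --pt "-0.028 -0.0085 0.0365" --pt "-0.028 -0.0085 0.0365" --pt "-0.028 -0.0085 0.0365" --pt "0 -0.0085 0.0365" --pt "0 -0.0085 0.0365" --turn '[0,0,0,0,0]'

```text
time: 4.6
position: [0.4852, -0.0083, 0.2417]
ee_rot: [0.958, 1.347, -0.966]
ft_force: [0.3, 0.7, -0.9]
finger_gap: 0.0007
```

step_arm --grip '[-1,-1,-1,-1,-1]' --pt "0 -0.0085 0.0365" --pt "0 -0.0085 0.0365" --pt "0 -0.0085 0.0365" --pt "0 -0.0085 0.0365" --pt "0 -0.0085 0.0365" --turn '[0,0,0,0,0]'

```text
time: 5.1
position: [0.5048, -0.2029, 0.2415]
ee_rot: [0.951, 1.35, -0.958]
ft_force: [1.2, 0.4, 0.7]
finger_gap: 0.036
```

step_arm --grip '[-1,-1,-1,-1,-1]' --pt "0 0 0" --pt "0 0 0" --pt "0 0 0" --pt "0 0 0" --pt "0 0 0" --turn '[0.147,0.147,0.147,0.147,0.147]'

```text
time: 5.6
position: [0.5042, -0.2099, 0.2374]
ee_rot: [1.499, 0.987, -1.51]
ft_force: [0.8, -0.5, 0.0]
finger_gap: 0.0758
```

```bash
python3 - <<'E'
from h import *
st([.494,-.194,.22],-25)
c=cal('wrist'); im,d=capture('wrist'); save('w3.png',im); np.savez('w3c.npz',*c); np.save('w3i.npy',im); np.save('w3d.npy',d)
c=cal('side'); ims,d=capture('side'); save('s3.png',cv2.resize(ims[80:200,150:270],None,fx=5,fy=5,interpolation=cv2.INTER_CUBIC)); np.save('s3i.npy',ims);np.save('s3d.npy',d)
# pedal height by depth
hsv=cv2.cvtColor(ims,cv2.COLOR_RGB2HSV); H,S=hsv[...,0],hsv[...,1]
m=((H<8)|(H>172))&(S>140); m[:145]=0; m[190:]=0; m[:,:170]=0;m[:,225:]=0
a=np.radians(16.7)
v,u=np.nonzero(m)
for i in range(0,len(u),max(1,len(u)//14)):
    p=bydepth(c,u[i],v[i],d[v[i],u[i]]); q=p[:2]-[.606,.2207]; print((u[i],v[i]),'mx %.3f my %.3f z %.4f'%(q[0]*np.cos(a)+q[1]*np.sin(a),-q[0]*np.sin(a)+q[1]*np.cos(a),p[2]))
E
```

```text
t 5.6 p [ 0.5042 -0.2099  0.2374] yaw(tool y) -23.51 toolx [-0.0053 -0.0033 -1.    ] F [ 0.8 -0.5  0. ] gap 0.0758 q [-0.53  0.39  1.47 -0.01  1.28  1.45]
turn 0.026
tool delta [ 0.0174 -0.0156 -0.0106]
(np.int64(197), np.int64(159)) mx -0.091 my 0.026 z 0.0351
(np.int64(198), np.int64(161)) mx -0.098 my 0.013 z 0.0386
(np.int64(200), np.int64(162)) mx -0.095 my 0.007 z 0.0355
(np.int64(199), np.int64(163)) mx -0.100 my 0.006 z 0.0352
(np.int64(197), np.int64(164)) mx -0.108 my 0.007 z 0.0359
(np.int64(195), np.int64(165)) mx -0.114 my 0.011 z 0.0332
(np.int64(205), np.int64(165)) mx -0.090 my -0.012 z 0.0300
(np.int64(203), np.int64(166)) mx -0.101 my -0.015 z 0.0356
(np.int64(202), np.int64(167)) mx -0.106 my -0.015 z 0.0345
(np.int64(201), np.int64(168)) mx -0.110 my -0.014 z 0.0327
(np.int64(202), np.int64(169)) mx -0.112 my -0.021 z 0.0338
(np.int64(183), np.int64(171)) mx -0.157 my 0.023 z 0.0297
(np.int64(202), np.int64(172)) mx -0.121 my -0.031 z 0.0343
(np.int64(199), np.int64(174)) mx -0.132 my -0.028 z 0.0307
(np.int64(192), np.int64(177)) mx -0.159 my -0.024 z 0.0347
```

View pics/w3.png

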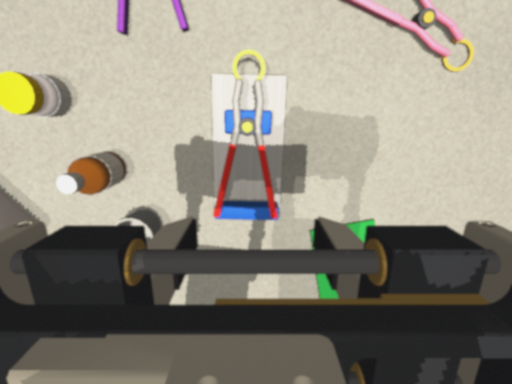

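View pics/s3.png

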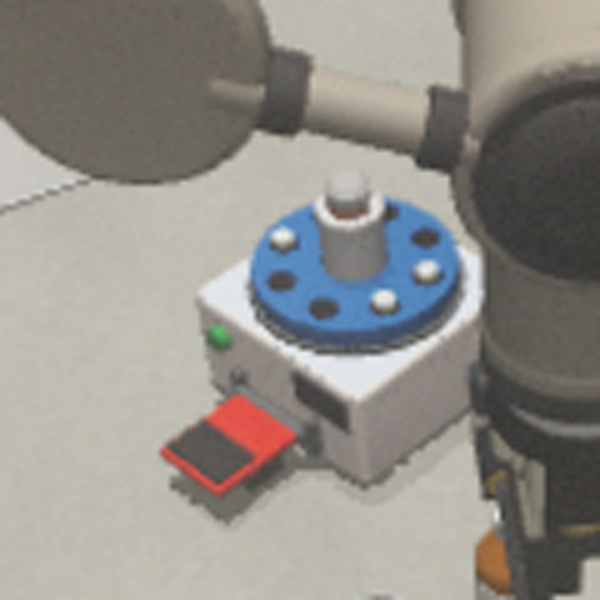

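The pedal is level, at z of about 0.034 along its whole length, so it's locked. In the wrist view the pivot is at (247,127), the ring at (249,64), and the handle ends at (217,215) and (275,214). Next is the grip point.

```bash
python3 - <<'E'
from h import *
c=list(np.load('w3c.npz').values()); im=np.load('w3i.npy')
hsv=cv2.cvtColor(im,cv2.COLOR_RGB2HSV); H,S,V=[hsv[...,i] for i in range(3)]
m=(((H<8)|(H>172))&(S>150)).astype(np.uint8); m[:135]=0;m[222:]=0;m[:,:205]=0;m[:,290:]=0
n,l,s,ce=cv2.connectedComponentsWithStats(m); L=[]
for i in range(1,n):
    if s[i,4]<60: continue
    p=cv2.findNonZero((l==i).astype(np.uint8)).reshape(-1,2).astype(float)
    w=np.array([onplane(c,u,v,.05)[:2] for u,v in p]); f=cv2.fitLine(w.astype(np.float32),cv2.DIST_L2,0,1e-4,1e-5).ravel()
    print(s[i],w.mean(0).round(4),np.degrees(np.arctan2(f[1],f[0]))); L.append((w.mean(0),f[:2]))
(c1,d1),(c2,d2)=L
x=np.linalg.solve(np.array([d1,-d2]).T,c2-c1); print('lines meet',c1+x[0]*d1)
b=(d1*np.sign(d1[0])+d2*np.sign(d2[0])); print('bisector',np.degrees(np.arctan2(b[1],b[0])))
piv=onplane(c,247,127,.053); ring=onplane(c,249,64,.038); e=(onplane(c,217,215,.05)+onplane(c,275,214,.05))/2
print(piv,ring,e)
y=((H>20)&(H<35)&(S>110)&(V>120)).astype(np.uint8); y[:45]=0;y[85:]=0;y[:,:225]=0;y[:,275:]=0
p=cv2.findNonZero(y); (u,v),r=cv2.minEnclosingCircle(p); ring=onplane(c,u,v,.038); print('ring',u,v,r,ring)
d=ring-e; yaw=np.arctan2(d[1],d[0]); print('yaw e-ring',np.degrees(yaw))
d=ring-piv; print('piv-ring',np.degrees(np.arctan2(d[1],d[0])),np.linalg.norm(d))
g=piv[:2]-.075*np.array([np.cos(yaw),np.sin(yaw)]); print('grip',g,'mid of handle blobs',(c1+c2)/2)
E
```

```text
[214 145  22  71 387] [ 0.5122 -0.1702] -38.237595
[258 146  19  72 398] [ 0.4889 -0.2202] -12.6767845
lines meet [ 0.61036084 -0.24756843]
bisector -25.457188
[ 0.56165161 -0.22428996  0.053     ] [ 0.62626472 -0.25526559  0.038     ] [ 0.45819608 -0.17663024  0.05      ]
ring 248.2857208251953 66.21428680419922 15.928025245666504 [ 0.62441156 -0.25352122  0.038     ]
yaw e-ring -24.825178112082188
piv-ring -24.97435847392068 0.07083981170771916
grip [ 0.49358213 -0.19280114] mid of handle blobs [ 0.50055097 -0.19524031]
```

step_arm --grip '[-1,-1,-1]' --pt "0.02 -0.007 -0.005" --pt "0.02 -0.007 -0.005" --pt "0.02 0 0" --turn '[0.013,0.013,0]'

```text
time: 6.0
position: [0.4964, -0.1959, 0.1779]
ee_rot: [1.504, 0.977, -1.51]
ft_force: [1.0, -0.5, -0.1]
finger_gap: 0.0914
```

```bash
python3 - <<'E'
from h import *
st([.4937,-.193,.041],-25)
E
```

```text
t 6.0 p [ 0.4964 -0.1959  0.1779] yaw(tool y) -23.79 toolx [ 4.0e-04 -6.4e-03 -1.0e+00] F [ 1.  -0.5 -0.1] gap 0.0914 q [-0.52  0.42  1.6  -0.01  1.12  1.47]
turn 0.021
tool delta [ 0.1368 -0.0041 -0.0024]
```

step_arm --grip '[-1,-1,-1,-1]' --pt "0.028 -0.002 -0.001" --pt "0.028 -0.002 -0.001" --pt "0.028 -0.001 -0.001" --pt "0.015 0 0" --turn '[0.03,0.01,0,0]'

```text
time: 6.4
position: [0.4929, -0.1911, 0.0745]
ee_rot: [1.515, 0.967, -1.52]
ft_force: [-0.3, 0.1, 0.4]
finger_gap: 0.0918
```

```bash
python3 - <<'E'
from h import *
st([.4937,-.193,.041],-25)
c=cal('wrist'); im,d=capture('wrist'); save('w4.png',im)
E
```

```text
t 6.4 p [ 0.4929 -0.1911  0.0745] yaw(tool y) -24.71 toolx [ 0.001  -0.0067 -1.    ] F [-0.3  0.1  0.4] gap 0.0918 q [-0.51  0.54  1.73 -0.01  0.87  1.49]
turn 0.005
tool delta [0.0335 0.0014 0.0012]
```

View pics/w4.png

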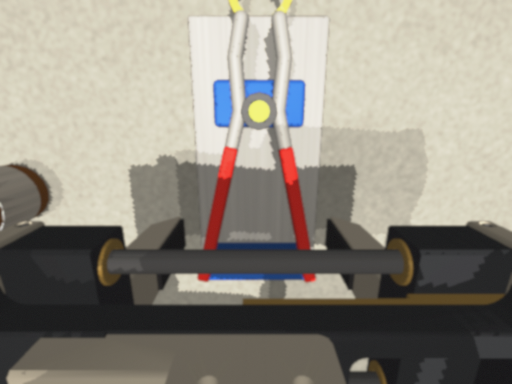

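The handles (columns 207 to 305) lie centred between the fingers (180 to 330). I'm lowering straight down to them.

step_arm --grip '[-1,-1]' --pt "0.018 0.001 0.001" --pt "0.014 0 0" --turn '[0.008,0]'

```text
time: 6.65
position: [0.4934, -0.1927, 0.0409]
ee_rot: [1.514, 0.969, -1.52]
ft_force: [-0.3, 0.4, 0.5]
finger_gap: 0.0919
```

```bash
python3 - <<'E'
from h import *
st([.4937,-.193,.041],-25)
E
```

```text
t 6.65 p [ 0.4934 -0.1927  0.0409] yaw(tool y) -24.62 toolx [ 2.0e-04 -6.4e-03 -1.0e+00] F [-0.3  0.4  0.5] gap 0.0919 q [-0.51  0.6   1.75 -0.01  0.79  1.49]
turn 0.0067
tool delta [-0.0001  0.0004  0.0002]
```

step_arm --grip '[1,1,1,1,1]' --pt "-0.0005 0 0" --pt "-0.0005 0 0" --pt "-0.0005 0 0" --pt "-0.0005 0 0" --pt "-0.0005 0 0" --turn '[0.003,0,0,0,0]' --grip_force 40

```text
time: 7.15
position: [0.4938, -0.1928, 0.0451]
ee_rot: [1.509, 0.972, -1.515]
ft_force: [0.2, 0.4, -1.3]
finger_gap: 0.0564
```

step_arm --grip '[1,1,1,1]' --pt "-0.0005 0 0" --pt "-0.0005 0 0" --pt "-0.0005 0 0" --pt "-0.0005 0 0" --turn '[0,0,0,0]'

```text
time: 7.55
position: [0.4938, -0.1927, 0.0479]
ee_rot: [1.509, 0.972, -1.514]
ft_force: [0.6, 0.3, -2.0]
finger_gap: 0.0303
```

```bash
python3 - <<'E'
from h import *
st([.4937,-.193,.041],-25)
c=cal('wrist'); im,d=capture('wrist'); save('w5.png',im); np.savez('w5c.npz',*c); np.save('w5i.npy',im)
E
```

```text
t 7.55 p [ 0.4938 -0.1927  0.0479] yaw(tool y) -24.22 toolx [ 9.0e-04 -6.7e-03 -1.0e+00] F [ 0.6  0.3 -2. ] gap 0.0303 q [-0.51  0.59  1.74 -0.01  0.81  1.49]
turn 0.0137
tool delta [ 0.0069 -0.      0.0003]
```

View pics/w5.png

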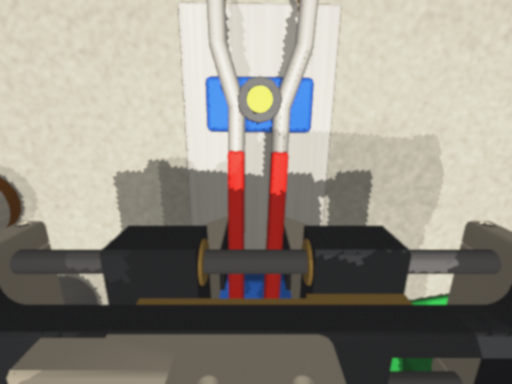

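The squeeze is done, with a gap of 30 mm. The small upward offsets raised the TCP about 7 mm, so I'll measure the true pliers height in the hand after lifting.

step_arm --grip '[1,1,1,1]' --pt "-0.01 0 0" --pt "-0.02 0 0" --pt "-0.03 0 0" --pt "-0.03 0 0" --turn '[0,0,0,0]' --grip_force 48

```text
time: 8.0
position: [0.4911, -0.1908, 0.1377]
ee_rot: [1.507, 0.982, -1.521]
ft_force: [0.0, -0.2, -2.3]
finger_gap: 0.0295
```

step_arm --grip '[1,1,1,1]' --pt "-0.03 0 0" --pt "-0.03 0 0" --pt "-0.01 0 0" --pt "0 0 0" --turn '[0,0,0,0]'

```text
time: 8.4
position: [0.4927, -0.1911, 0.2163]
ee_rot: [1.509, 0.974, -1.516]
ft_force: [-0.3, 0.3, -3.7]
finger_gap: 0.0299
```

```bash
python3 - <<'E'
from h import *
st([.488,.276,.215],-25)
for n in ['wrist','top','side']:
    c=cal(n); im,d=capture(n); save(n+'6.png',im); np.savez(n+'6c.npz',*c); np.save(n+'6i.npy',im); np.save(n+'6d.npy',d)
st()
im=np.load('top6i.npy'); save('t6.png',cv2.resize(im[130:280,240:360],None,fx=4,fy=4,interpolation=cv2.INTER_CUBIC))
im=np.load('side6i.npy'); save('s6.png',cv2.resize(im[150:300,200:360],None,fx=4,fy=4,interpolation=cv2.INTER_CUBIC))
E
```

```text
t 8.4 p [ 0.4927 -0.1911  0.2163] yaw(tool y) -24.21 toolx [-0.001  -0.0055 -1.    ] F [-0.3  0.3 -3.7] gap 0.0299 q [-0.51  0.37  1.56 -0.01  1.21  1.48]
turn 0.0137
tool delta [-0.0013 -0.1958 -0.424 ]
t 8.55 p [ 0.4917 -0.1905  0.2136] yaw(tool y) -24.22 toolx [-0.0055 -0.0031 -1.    ] F [-0.6  0.6 -2.1] gap 0.0293 q [-0.51  0.37  1.56 -0.01  1.21  1.48]
```

View pics/wrist6.png

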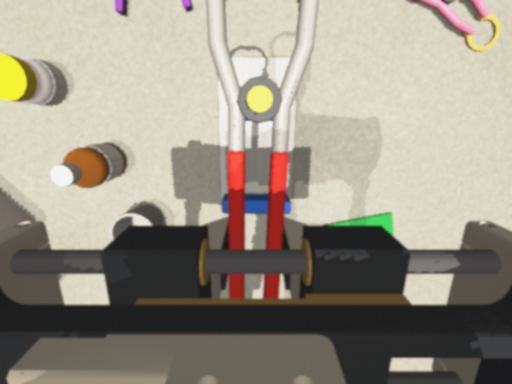

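View pics/t6.png

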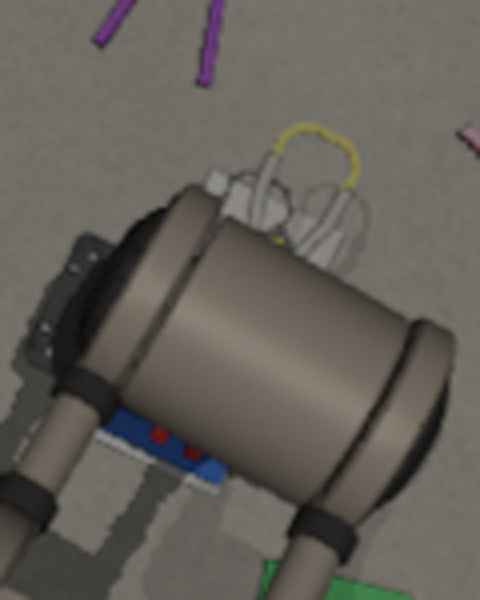

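View pics/s6.png

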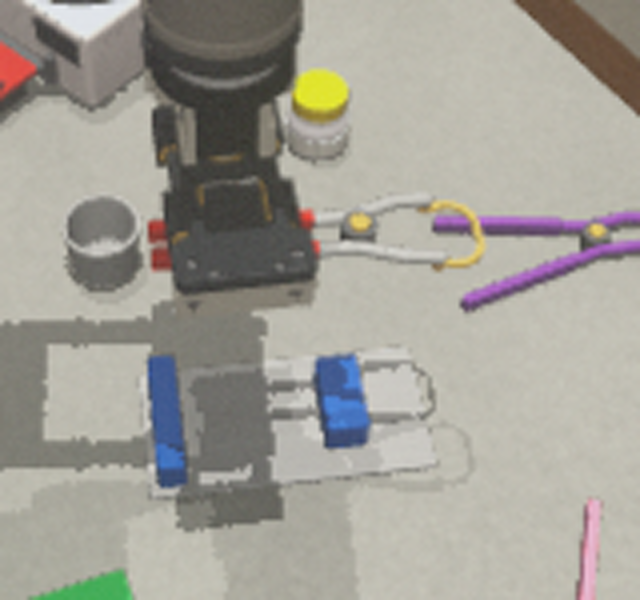

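The pliers are held squarely and the ring is clearly spread (top view crop around (318,155), side view crop around (460,235)). I'm measuring the ring's height and offset relative to the TCP.

```bash
python3 - <<'E'
from h import *
from scipy.optimize import least_squares
L=lambda n:(list(np.load(n+'6c.npz').values()),np.load(n+'6i.npy'),np.load(n+'6d.npy'))
R,p=None,None
o=get_obs(); R=cv2.Rodrigues(o['ee_rot'])[0]; p=o['position']
P={}
for n,box in [('side',(295,190,330,225)),('top',(305,155,332,185))]:
    c,im,d=L(n); hsv=cv2.cvtColor(im,cv2.COLOR_RGB2HSV); H,S,V=[hsv[...,i].astype(int) for i in range(3)]
    x0,y0,x1,y1=box; m=np.zeros(H.shape,bool); m[y0:y1,x0:x1]=True
    m&=(H>15)&(H<38)&(S>90)
    v,u=np.nonzero(m); P[n]=(c,u,v); w=np.array([bydepth(c,a,b,d[b,a]) for a,b in zip(u,v)])
    t=(w-p)@R; print(n,len(u),'pix',u.min(),u.max(),v.min(),v.max(),'world z med',np.median(w[:,2]).round(4),'tool med',np.median(t,0).round(4),'y',np.percentile(t[:,1],[2,98]).round(4),'z',np.percentile(t[:,2],[2,98]).round(4))
# triangulate top/side: circle centre + radius; pts on plane at tool x = h
def fit(n,h,verbose=False):
    c,u,v=P[n]
    q=[]
    for a,b in zip(u,v):
        oo,dd=ray(c,a,b); oo=R.T@(oo-p); dd=R.T@dd; s=(h-oo[0])/dd[0]; q.append((oo+s*dd)[1:])
    q=np.array(q); r=least_squares(lambda k:np.hypot(q[:,0]-k[0],q[:,1]-k[1])-k[2],[.13,0,.019],loss='soft_l1',f_scale=.001); return r.x
for h in np.arange(-.006,.018,.003): print(h.round(3),'side',fit('side',h).round(4),'top',fit('top',h).round(4))
c,im,d=L('wrist')
for (u,v) in [(259,99),(220,40),(305,40),(236,165),(278,165),(236,190),(278,190),(237,130)]:
    print((u,v),d[v,u],(R.T@(bydepth(c,u,v,d[v,u])-p)).round(4))
E
```

```text
side 58 pix 305 320 200 216 world z med 0.2031 tool med [0.0099 0.1482 0.0056] y [0.1264 0.1585] z [-0.0217  0.0289]
top 55 pix 309 329 161 176 world z med 0.2038 tool med [0.0092 0.1525 0.0041] y [0.133 0.188] z [-0.0196  0.0339]
-0.006 side [0.1304 0.0163 0.0227] top [0.1301 0.0025 0.0235]
-0.003 side [0.1313 0.014  0.0228] top [0.1307 0.0027 0.0236]
0.0 side [0.1322 0.0118 0.0229] top [0.1313 0.0028 0.0237]
0.003 side [0.1331 0.0095 0.023 ] top [0.1318 0.003  0.0237]
0.006 side [0.134  0.0072 0.0231] top [0.1324 0.0032 0.0238]
0.009 side [0.1349 0.005  0.0232] top [0.133  0.0033 0.0239]
0.012 side [0.1358 0.0027 0.0233] top [0.1335 0.0035 0.0239]
0.015 side [0.1367 0.0004 0.0234] top [0.1341 0.0036 0.024 ]
(259, 99) 0.12568615 [-0.0118  0.0832  0.001 ]
(220, 40) 0.12373322 [-0.0064  0.1097 -0.0172]
(305, 40) 0.12432205 [-0.0057  0.1098  0.0227]
(236, 165) 0.13828664 [-0.008   0.0507 -0.0108]
(278, 165) 0.13763276 [-0.0086  0.0508  0.0111]
(236, 190) 0.14182775 [-0.0081  0.0371 -0.0111]
(278, 190) 0.1413729 [-0.0085  0.0372  0.0114]
(237, 130) 0.13610649 [-0.0052  0.0684 -0.0101]
```

```bash
cat > meas.py <<'E'
from h import *
import sys
tag=sys.argv[1]; boxes=eval(sys.argv[2])
for n in ['wrist','side','top']:
    o=get_obs(); R=cv2.Rodrigues(o['ee_rot'])[0]; p=np.array(o['position']); c=cal(n); im,d=capture(n)
    save(f'{n}{tag}.png',im); np.savez(f'{n}{tag}.npz',K=c[0],R=c[1],t=c[2],im=im,d=d,Rt=R,p=p)
    print(n,'p',p.round(4),'toolx',R[:,0].round(4))
    if n in boxes:
        hsv=cv2.cvtColor(im,cv2.COLOR_RGB2HSV); H,S,V=[hsv[...,i].astype(int) for i in range(3)]
        x0,y0,x1,y1=boxes[n]; m=np.zeros(H.shape,bool); m[y0:y1,x0:x1]=True; m&=(H>15)&(H<38)&(S>90)
        v,u=np.nonzero(m); w=np.array([bydepth(c,a,b,d[b,a]) for a,b in zip(u,v)]); print(' ring z pct',np.percentile(w[:,2],[20,40,50,60,80,90]).round(4),'rel',(np.median(w[:,2])-p[2]).round(4),len(u))
    else:
        for (u,v) in [(259,99),(259,104),(220,40),(305,40),(236,165),(278,165),(236,200),(278,200),(217,15),(309,15)]:
            dd=np.median(d[v-1:v+2,u-1:u+2]); w=bydepth(c,u,v,dd); print((u,v),'world',w.round(4),'rel z',(w[2]-p[2]).round(4),'tool',(R.T@(w-p)).round(4))
E
python3 meas.py 7 "{'side':(295,190,330,225),'top':(305,155,332,185)}"
python3 - <<'E'
from h import *
# earlier on rest: depth checks (w3)
c=list(np.load('w3c.npz').values()); d=np.load('w3d.npy')
for u,v in [(247,127),(226,180),(267,180),(235,100),(260,100)]: print('w3',(u,v),bydepth(c,u,v,d[v,u]).round(4))
c=cal('side'); im=np.load('side0i.npy'); d=np.load('side0.npy')
hsv=cv2.cvtColor(im,cv2.COLOR_RGB2HSV);H,S=hsv[...,0],hsv[...,1]
m=(H>15)&(H<38)&(S>90); m[:232]=0;m[262:]=0;m[:,:298]=0;m[:,320:]=0
v,u=np.nonzero(m); w=np.array([bydepth(c,a,b,d[b,a]) for a,b in zip(u,v)]); print('side0 ring z',np.percentile(w[:,2],[20,50,80]),len(u))
c=cal('top'); im=np.load('top0i.npy'); d=np.load('top0.npy')
hsv=cv2.cvtColor(im,cv2.COLOR_RGB2HSV);H,S=hsv[...,0],hsv[...,1]
m=(H>15)&(H<38)&(S>90); m[:165]=0;m[188:]=0;m[:,:298]=0;m[:,325:]=0
v,u=np.nonzero(m); w=np.array([bydepth(c,a,b,d[b,a]) for a,b in zip(u,v)]); print('top0 ring z',np.percentile(w[:,2],[20,50,80]),len(u))
E
```

```text
wrist p [ 0.4917 -0.1905  0.2136] toolx [-0.0055 -0.0031 -1.    ]
(259, 99) world [ 0.5662 -0.2251  0.2219] rel z 0.0083 tool [-0.0086  0.0821  0.001 ]
(259, 104) world [ 0.5641 -0.2242  0.2214] rel z 0.0078 tool [-0.0081  0.0798  0.001 ]
(220, 40) world [ 0.5981 -0.2192  0.2148] rel z 0.0012 tool [-0.0017  0.1089 -0.0175]
(305, 40) world [ 0.5816 -0.2558  0.2152] rel z 0.0017 tool [-0.002   0.1088  0.0227]
(236, 165) world [ 0.5413 -0.2009  0.218 ] rel z 0.0044 tool [-0.0047  0.0495 -0.0109]
(278, 165) world [ 0.5323 -0.2209  0.2183] rel z 0.0047 tool [-0.0048  0.0495  0.0111]
(236, 200) world [ 0.524  -0.1927  0.2189] rel z 0.0053 tool [-0.0055  0.0304 -0.0112]
(278, 200) world [ 0.5149 -0.2135  0.2195] rel z 0.0059 tool [-0.006   0.0306  0.0114]
(217, 15) world [ 0.6081 -0.2226  0.2143] rel z 0.0007 tool [-0.0013  0.1193 -0.0185]
(309, 15) world [ 0.5905 -0.2613  0.215 ] rel z 0.0015 tool [-0.0018  0.1191  0.024 ]
side p [ 0.4915 -0.1905  0.2133] toolx [-0.0062 -0.0027 -1.    ]
 ring z pct [0.2006 0.2014 0.2018 0.2021 0.203  0.2034] rel -0.0114 61
top p [ 0.4916 -0.1905  0.2132] toolx [-0.0063 -0.0026 -1.    ]
 ring z pct [0.1992 0.1998 0.2001 0.2007 0.2016 0.2024] rel -0.0131 53
w3 (247, 127) [ 0.5617 -0.2243  0.0543]
w3 (226, 180) [ 0.5117 -0.1724  0.0497]
w3 (267, 180) [ 0.4908 -0.2207  0.0502]
w3 (235, 100) [ 0.5956 -0.2238  0.0489]
w3 (260, 100) [ 0.5838 -0.2508  0.0499]
side0 ring z [0.03817388 0.03935984 0.04046305] 46
top0 ring z [0.03504768 0.03810349 0.04011615] 39
```

The pliers have tipped about 2.7° nose-down in the grip because the fingers took them about 7 mm too high, and they may creep further. I'll set them back on the rest and regrip deeper, since there is plenty of time.

```bash
python3 - <<'E'
from h import *
st([.4938,-.1927,.050],-25)
E
```

```text
t 8.7 p [ 0.4917 -0.1906  0.2133] yaw(tool y) -24.22 toolx [-0.0062 -0.0027 -1.    ] F [ 0.3 -0.8 -2. ] gap 0.0294 q [-0.51  0.38  1.56 -0.01  1.21  1.48]
turn 0.0136
tool delta [0.1633 0.0035 0.0003]
```

step_arm --grip '[1,1,1,1,1]' --pt "0.03 0.001 0" --pt "0.03 0.001 0" --pt "0.03 0.001 0" --pt "0.03 0 0" --pt "0.02 0 0" --turn '[0,0,0,0,0]'

```text
time: 9.2
position: [0.4944, -0.1927, 0.0679]
ee_rot: [1.508, 0.978, -1.518]
ft_force: [0.3, -0.3, -3.1]
finger_gap: 0.0297
```

```bash
python3 - <<'E'
from h import *
st([.4938,-.1927,.043],-25)
E
```

```text
t 9.2 p [ 0.4944 -0.1927  0.0679] yaw(tool y) -24.22 toolx [-0.0045 -0.0036 -1.    ] F [ 0.3 -0.3 -3.1] gap 0.0297 q [-0.51  0.56  1.72 -0.01  0.86  1.49]
turn 0.0136
tool delta [ 0.0249 -0.0005  0.0001]
```

step_arm --grip '[1,1,1]' --pt "0.01 0 0" --pt "0.005 0 0" --pt "0.003 0 0" --turn '[0,0,0]'

```text
time: 9.5
position: [0.4923, -0.1917, 0.0455]
ee_rot: [1.507, 0.985, -1.523]
ft_force: [-3.0, -0.2, 2.9]
finger_gap: 0.0302
```

step_arm --grip '[1]' --pt "0.002 0 0" --turn '[0]'

```text
time: 9.6
position: [0.4927, -0.1921, 0.0442]
ee_rot: [1.507, 0.984, -1.523]
ft_force: [-2.7, -0.2, 3.1]
finger_gap: 0.0296
```

The pliers are resting on the blocks. I'm opening, lowering to the right depth and closing again, with checks.

step_arm --grip '[-1,-1,-1,-1,-1]' --pt "0 0 0" --pt "0 0 0" --pt "0 0 0" --pt "0 0 0" --pt "0 0 0" --turn '[0,0,0,0,0]'

```text
time: 10.1
position: [0.4953, -0.1934, 0.0472]
ee_rot: [1.509, 0.976, -1.517]
ft_force: [-0.1, 0.8, -1.1]
finger_gap: 0.065
```

step_arm --grip '[-1,-1]' --pt "0 0 0" --pt "0 0 0" --turn '[0,0]'

```text
time: 10.3
position: [0.4955, -0.1935, 0.0475]
ee_rot: [1.509, 0.976, -1.517]
ft_force: [-0.5, -0.7, 0.1]
finger_gap: 0.0811
```

```bash
python3 - <<'E'
from h import *
o,R,p=st([.4938,-.1927,.040],-25)
c=cal('wrist'); im,d=capture('wrist'); save('w8.png',im); np.savez('w8.npz',K=c[0],R=c[1],t=c[2],im=im,d=d)
E
```

```text
t 10.3 p [ 0.4955 -0.1935  0.0475] yaw(tool y) -24.22 toolx [-0.0024 -0.0047 -1.    ] F [-0.5 -0.7  0.1] gap 0.0811 q [-0.51  0.59  1.74 -0.01  0.81  1.49]
turn 0.0136
tool delta [ 0.0075 -0.0019 -0.    ]
```

View pics/w8.png

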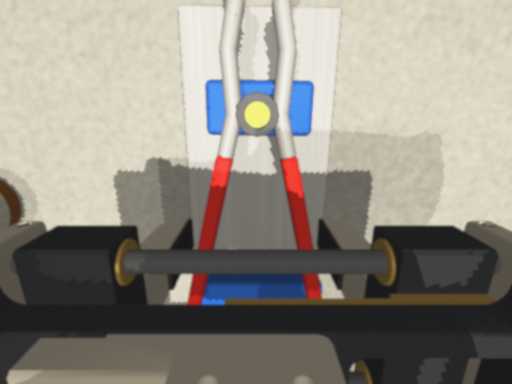

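```bash
python3 - <<'E'
from h import *
z=np.load('w8.npz'); c=(z['K'],z['R'],z['t']); d=z['d']; im=z['im']
piv=onplane(c,258,114,.053); print(piv)
for u,v in [(230,60),(284,60),(217,180),(295,180)]: print(bydepth(c,u,v,d[v,u]).round(4))
hsv=cv2.cvtColor(im,cv2.COLOR_RGB2HSV); H,S=hsv[...,0],hsv[...,1]
m=(((H<8)|(H>172))&(S>150)).astype(np.uint8); m[:150]=0;m[240:]=0
n,l,s,ce=cv2.connectedComponentsWithStats(m); D=[]
for i in range(1,n):
    if s[i,4]<200: continue
    v,u=np.nonzero(l==i); w=np.array([onplane(c,a,b,.05)[:2] for a,b in zip(u,v)]).astype(np.float32); f=cv2.fitLine(w,cv2.DIST_L2,0,1e-4,1e-5).ravel(); D.append(f[:2]*np.sign(f[0])); print(np.degrees(np.arctan2(*D[-1][::-1])))
b=sum(D); yaw=np.arctan2(b[1],b[0]); print('yaw',np.degrees(yaw)); g=piv[:2]-.075*np.array([np.cos(yaw),np.sin(yaw)]); print('grip',g)
st([*g,.041],np.degrees(yaw))
E
```

```text
[ 0.56386235 -0.22477687  0.053     ]
[ 0.592  -0.2227  0.0502]
[ 0.5813 -0.2462  0.0508]
[ 0.5416 -0.1906  0.05  ]
[ 0.5245 -0.229   0.051 ]
-37.78715
-11.760622
yaw -24.773888
grip [ 0.49576471 -0.19334899]
t 10.35 p [ 0.4955 -0.1935  0.0474] yaw(tool y) -24.23 toolx [-0.0025 -0.0047 -1.    ] F [ 0.9 -0.9  0.4] gap 0.0853 q [-0.51  0.59  1.74 -0.01  0.81  1.49]
turn 0.0095
tool delta [ 0.0064  0.0002 -0.0003]
```

step_arm --grip '[-0.6,-0.6,-0.6]' --pt "0.007 0 0" --pt "0.001 0 0" --pt "0 0 0" --turn '[0.01,0,0]' --grip_force 45

```text
time: 10.65
position: [0.4953, -0.1934, 0.0387]
ee_rot: [1.516, 0.969, -1.525]
ft_force: [0.4, 0.2, 0.3]
finger_gap: 0.0743
```

step_arm --grip '[1,1,1]' --pt "0 0 0" --pt "0 0 0" --pt "0 0 0" --turn '[0,0,0]'

```text
time: 10.95
position: [0.4948, -0.1932, 0.0385]
ee_rot: [1.516, 0.971, -1.526]
ft_force: [-0.9, -0.1, 0.5]
finger_gap: 0.0538
```

step_arm --grip '[1,1,1,1,1]' --pt "0 0 0" --pt "0 0 0" --pt "0 0 0" --pt "0 0 0" --pt "0 0 0" --turn '[0,0,0,0,0]' --grip_force 48

```text
time: 11.45
position: [0.4946, -0.1933, 0.0387]
ee_rot: [1.515, 0.971, -1.526]
ft_force: [-0.9, 0.4, 0.6]
finger_gap: 0.0298
```

```bash
python3 - <<'E'
from h import *
o,R,p=st([.49,.276,.215],-25)
c=cal('wrist'); im,d=capture('wrist'); save('w9.png',im)
hsv=cv2.cvtColor(im,cv2.COLOR_RGB2HSV); H,S=hsv[...,0],hsv[...,1]
for u,v in [(259,99),(220,40),(305,40),(236,165),(278,165),(236,200),(278,200)]:
    w=bydepth(c,u,v,np.median(d[v-1:v+2,u-1:u+2])); print((u,v),w.round(4),(R.T@(w-p)).round(4))
E
```

```text
t 11.45 p [ 0.4946 -0.1933  0.0387] yaw(tool y) -24.83 toolx [-0.0044 -0.0041 -1.    ] F [-0.9  0.4  0.6] gap 0.0298 q [-0.51  0.61  1.74 -0.01  0.8   1.5 ]
turn 0.0029
tool delta [-0.1783 -0.2016 -0.423 ]
(259, 99) [ 0.5684 -0.2283  0.0554] [-0.0169  0.0817  0.0009]
(220, 40) [ 0.6095 -0.2229  0.0063] [ 0.032   0.1168 -0.0215]
(305, 40) [ 0.5824 -0.257   0.0503] [-0.0118  0.1064  0.021 ]
(236, 165) [ 0.5451 -0.2051  0.0502] [-0.0118  0.0508 -0.0104]
(278, 165) [ 0.5363 -0.2241  0.0502] [-0.0116  0.0508  0.0105]
(236, 200) [ 0.5285 -0.197   0.0499] [-0.0114  0.0324 -0.0108]
(278, 200) [ 0.5194 -0.2167  0.05  ] [-0.0114  0.0324  0.011 ]
```

View pics/w9.png

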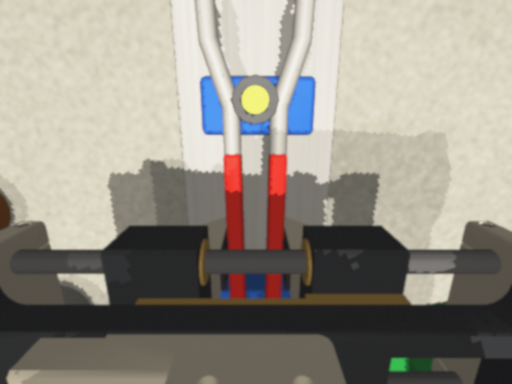

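The pliers are level on the rest, with handle tops at z = 0.050 and the TCP at 0.0387. I'm lifting gently.

step_arm --grip '[1,1,1,1,1]' --pt "-0.008 0 0" --pt "-0.015 0 0" --pt "-0.02 0 0" --pt "-0.025 0 0" --pt "-0.025 0 0" --turn '[0,0,0,0,0]'

```text
time: 12.0
position: [0.4926, -0.1912, 0.1316]
ee_rot: [1.514, 0.981, -1.533]
ft_force: [0.1, -0.7, -2.8]
finger_gap: 0.0295
```

step_arm --grip '[1,1,1,1,1]' --pt "-0.025 0 0" --pt "-0.025 0 0" --pt "-0.02 0 0" --pt "-0.01 0 0" --pt "-0.005 0 0" --turn '[0,0,0,0,0]'

```text
time: 12.5
position: [0.4939, -0.1908, 0.224]
ee_rot: [1.516, 0.977, -1.529]
ft_force: [-0.4, 0.1, -3.0]
finger_gap: 0.0293
```

```bash
python3 meas.py a "{'side':(295,190,330,225),'top':(305,155,332,185)}"; python3 -c "
from h import *
st([.49,.276,.215],-25)"
```

```text
wrist p [ 0.4939 -0.1908  0.224 ] toolx [-9.2e-03  3.0e-04 -1.0e+00]
(259, 99) world [ 0.5679 -0.226   0.2393] rel z 0.0153 tool [-0.016   0.0818  0.0009]
(259, 104) world [ 0.5659 -0.2251  0.2395] rel z 0.0155 tool [-0.0162  0.0796  0.0009]
(220, 40) world [ 6.571e-01 -2.186e-01  4.000e-04] rel z -0.2236 tool [ 0.2221  0.1616 -0.0442]
(305, 40) world [ 0.5819 -0.2549  0.234 ] rel z 0.0101 tool [-0.0109  0.1067  0.0212]
(236, 165) world [ 0.5445 -0.2028  0.2351] rel z 0.0111 tool [-0.0116  0.0508 -0.0104]
(278, 165) world [ 0.5357 -0.2217  0.235 ] rel z 0.011 tool [-0.0114  0.0508  0.0105]
(236, 200) world [ 0.528  -0.1947  0.2351] rel z 0.0111 tool [-0.0114  0.0324 -0.0108]
(278, 200) world [ 0.5188 -0.2144  0.2353] rel z 0.0113 tool [-0.0115  0.0324  0.011 ]
(217, 15) world [ 0.6824 -0.2276  0.0007] rel z -0.2233 tool [ 0.2215  0.1884 -0.0467]
(309, 15) world [ 0.5902 -0.2601  0.2337] rel z 0.0097 tool [-0.0106  0.1164  0.0224]
side p [ 0.4942 -0.191   0.2244] toolx [-8.4e-03 -2.0e-04 -1.0e+00]
 ring z pct [0.2217 0.2231 0.2234 0.2237 0.2245 0.2254] rel -0.001 67
top p [ 0.4939 -0.1909  0.2234] toolx [-9.5e-03  4.0e-04 -1.0e+00]
 ring z pct [0.2198 0.2209 0.2214 0.2218 0.2226 0.2228] rel -0.002 54
t 12.65 p [ 0.4936 -0.1907  0.2225] yaw(tool y) -24.86 toolx [-0.0109  0.0012 -0.9999] F [ 0.3  0.1 -2.8] gap 0.0296 q [-0.51  0.37  1.54 -0.    1.24  1.49]
turn 0.0024
tool delta [ 0.0081 -0.1994 -0.422 ]
```

The grip is now rigid: the handle and jaw heights in the tool frame match those on the rest. I'm finding the ring's position in the tool frame.

```bash
cat > ring.py <<'E'
from h import *
from scipy.optimize import least_squares
def load(f):
    z=np.load(f); return (z['K'],z['R'],z['t']),z['im'],z['d'],z['Rt'],z['p']
def yel(im,box,smin=90):
    hsv=cv2.cvtColor(im,cv2.COLOR_RGB2HSV); H,S,V=[hsv[...,i].astype(int) for i in range(3)]
    x0,y0,x1,y1=box; m=np.zeros(H.shape,bool); m[y0:y1,x0:x1]=True; return m&(H>15)&(H<38)&(S>smin)
def toolplane(c,R,p,u,v,h):
    o,d=ray(c,u,v); o=R.T@(o-p); d=R.T@d; return (o+(h-o[0])/d[0]*d)[1:]
def ringfit(f,box,h,r=None):
    c,im,d,R,p=load(f); m=yel(im,box); v,u=np.nonzero(m)
    q=np.array([toolplane(c,R,p,a,b,h) for a,b in zip(u,v)])
    fr=lambda k:np.hypot(q[:,0]-k[0],q[:,1]-k[1])-(k[2] if r is None else r)
    s=least_squares(fr,[.13,0,.02],loss='soft_l1',f_scale=.001); return s.x,q
E
python3 - <<'E'
from ring import *
c,im,d,R,p=load('wrista.npz')
m=yel(im,(235,80,280,120),120); v,u=np.nonzero(m); print('bolt px',u.mean(),v.mean(),len(u))
dd=np.median(d[v,u]); print('bolt tool',(R.T@(bydepth(c,u.mean(),v.mean(),dd)-p)).round(4),toolplane(c,R,p,u.mean(),v.mean(),-.0163).round(4))
for f,b in [('sidea.npz',(295,190,330,225)),('topa.npz',(305,155,332,185))]:
    x,q=ringfit(f,b,.0007); print(f,x.round(4),'far y',np.percentile(q[:,0],[97,100]).round(4),'z',np.percentile(q[:,1],[1,99]).round(4))
    c,im,d,R,p=load(f); x0,y0,x1,y1=b; save(f[:4]+'_ring.png',cv2.resize(im[y0-20:y1+20,x0-30:x1+20],None,fx=7,fy=7,interpolation=cv2.INTER_CUBIC))
E
```

```text
bolt px 254.48176583493282 99.04798464491363 521
bolt tool [-0.0163  0.0817 -0.0012] [ 0.0817 -0.0012]
sidea.npz [ 1.359e-01 -1.000e-04  2.310e-02] far y [0.1584 0.1592] z [-0.0251  0.025 ]
topa.npz [ 0.1322 -0.0003  0.0241] far y [0.156  0.1562] z [-0.024   0.0237]
```

View pics/side_ring.png

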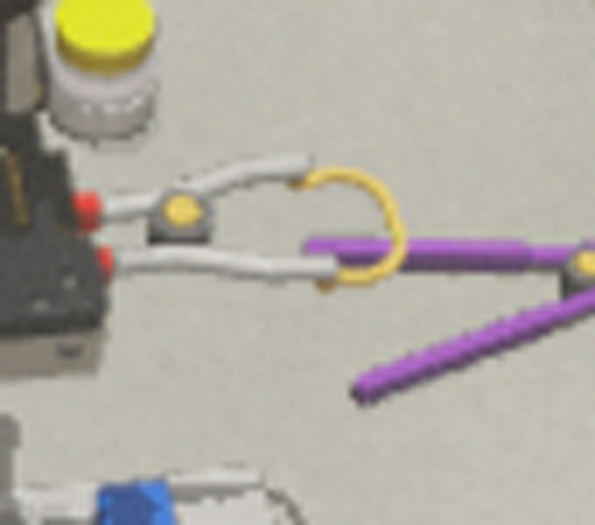

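View pics/topa_ring.png

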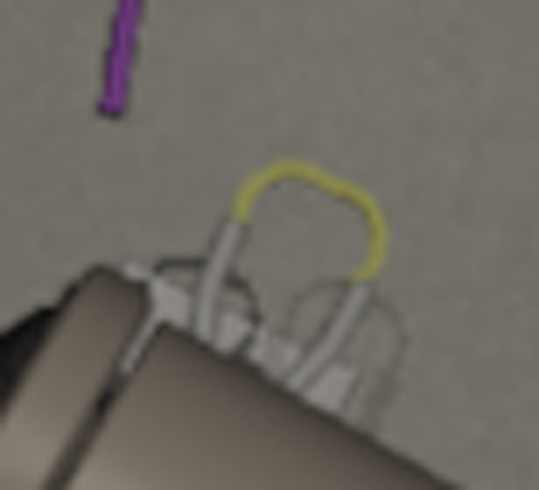

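The ring centre is at about (0, 0.136, -0.0005) in the tool frame, so the TCP target over the spindle is about (0.4825, 0.278). I'm carrying the pliers across, high and level.

step_arm --grip '[1,1,1,1,1]' --pt "0 -0.009 -0.018" --pt "0 -0.018 -0.036" --pt "0 -0.018 -0.036" --pt "0 -0.018 -0.036" --pt "0 -0.018 -0.036" --turn '[0,0,0,0,0]'

```text
time: 13.15
position: [0.4859, -0.0084, 0.2158]
ee_rot: [1.517, 0.982, -1.547]
ft_force: [0.5, 0.5, -1.8]
finger_gap: 0.0295
```

```bash
python3 -c "
from h import *
st([.4825,.278,.22],-25)"
```

```text
t 13.15 p [ 0.4859 -0.0084  0.2158] yaw(tool y) -25.41 toolx [-0.022   0.0038 -0.9998] F [ 0.5  0.5 -1.8] gap 0.0295 q [-0.17  0.31  1.65 -0.    1.2   1.84]
turn -0.0072
tool delta [-0.003  -0.1261 -0.2572]
```

step_arm --grip '[1,1,1,1,1]' --pt "-0.01 -0.018 -0.036" --pt "-0.01 -0.018 -0.036" --pt "-0.01 -0.018 -0.036" --pt "-0.01 -0.018 -0.036" --pt "-0.01 -0.018 -0.036" --turn '[0,0,0,0,0]'

```text
time: 13.65
position: [0.4782, 0.2007, 0.2601]
ee_rot: [1.506, 0.99, -1.563]
ft_force: [1.3, -0.1, -2.1]
finger_gap: 0.0298
```

```bash
python3 -c "
from h import *
st([.4825,.278,.22],-25)"
```

```text
t 13.65 p [0.4782 0.2007 0.2601] yaw(tool y) -25.5 toolx [-0.0386  0.0032 -0.9992] F [ 1.3 -0.1 -2.1] gap 0.0298 q [0.24 0.34 1.49 0.01 1.36 2.25]
turn -0.0087
tool delta [ 0.0401 -0.028  -0.0722]
```

step_arm --grip '[1,1,1]' --pt "0 -0.009 -0.024" --pt "0 -0.009 -0.022" --pt "0 -0.004 -0.01" --turn '[0,0,0]'

```text
time: 13.95
position: [0.4806, 0.2671, 0.2574]
ee_rot: [1.5, 0.995, -1.563]
ft_force: [-0.4, 0.1, -2.5]
finger_gap: 0.0298
```

step_arm --grip '[1]' --pt "0.025 0 0" --turn '[0]'

```text
time: 14.05
position: [0.4808, 0.2689, 0.2337]
ee_rot: [1.503, 0.995, -1.557]
ft_force: [0.4, -0.9, -1.7]
finger_gap: 0.0297
```

```bash
python3 -c "
from h import *
st([.4825,.278,.22],-25)"
```

```text
t 14.05 p [0.4808 0.2689 0.2337] yaw(tool y) -25.1 toolx [-0.0382  0.0049 -0.9993] F [ 0.4 -0.9 -1.7] gap 0.0297 q [0.36 0.41 1.44 0.02 1.32 2.36]
turn -0.0017
tool delta [ 0.0137 -0.0019 -0.0091]
```

The tool has tipped about 2° during the traverse. I'll test how up and down strokes affect the tilt, with the ring well above the spindle.

step_arm --grip '[1,1,1,1,1]' --pt "-0.015 0 0" --pt "-0.015 0 0" --pt "-0.015 0 0" --pt "-0.015 0 0" --pt "-0.015 0 0" --turn '[0,0,0,0,0]'

```text
time: 14.55
position: [0.4803, 0.2647, 0.2982]
ee_rot: [1.481, 0.999, -1.582]
ft_force: [-0.0, 0.6, -1.9]
finger_gap: 0.0298
```

```bash
python3 -c "
from h import *
st([.4825,.278,.22],-25)"
```

```text
t 14.55 p [0.4803 0.2647 0.2982] yaw(tool y) -25.21 toolx [-0.0625 -0.0058 -0.998 ] F [-0.   0.6 -1.9] gap 0.0298 q [0.35 0.38 1.31 0.02 1.51 2.36]
turn -0.0037
tool delta [ 0.0778  0.0006 -0.0155]
```

step_arm --grip '[1,1]' --pt "0.035 0 0" --pt "0.035 0 0" --turn '[0,0]'

```text
time: 14.75
position: [0.4797, 0.264, 0.232]
ee_rot: [1.492, 0.994, -1.572]
ft_force: [-0.0, -0.7, -3.0]
finger_gap: 0.0296
```

```bash
python3 -c "
from h import *
st([.4825,.278,.22],-25)"
```

```text
t 14.75 p [0.4797 0.264  0.232 ] yaw(tool y) -25.28 toolx [-0.0505 -0.0019 -0.9987] F [-0.  -0.7 -3. ] gap 0.0296 q [0.35 0.42 1.44 0.02 1.33 2.36]
turn -0.0048
tool delta [ 0.0118 -0.0029 -0.0141]
```

Each row captures the tracking lag as part of its new reference. So I'll make up-strokes as single rows that settle during camera holds, and down-strokes as continuous rows. That should bring the tool back upright.

step_arm --grip '[1]' --pt "-0.045 0 0" --turn '[0]'

```text
time: 14.85
position: [0.4729, 0.26, 0.2624]
ee_rot: [1.464, 1.001, -1.604]
ft_force: [0.6, 0.2, -3.0]
finger_gap: 0.0295
```

```bash
cat > hold.py <<'E'
from h import *
import sys
for i in range(int(sys.argv[1])):
    st(); capture('side')
st([.4825,.278,.22],-25)
E
python3 hold.py 4
```

```text
t 14.85 p [0.4729 0.26   0.2624] yaw(tool y) -25.4 toolx [-0.0826 -0.0139 -0.9965] F [ 0.6  0.2 -3. ] gap 0.0295 q [0.35 0.4  1.39 0.02 1.44 2.36]
t 14.9 p [0.4802 0.2624 0.2773] yaw(tool y) -25.34 toolx [-0.0571 -0.0048 -0.9984] F [3.4 1.  4.3] gap 0.0298 q [0.35 0.39 1.36 0.02 1.45 2.36]
t 14.95 p [0.483  0.2636 0.279 ] yaw(tool y) -25.31 toolx [-0.0472 -0.001  -0.9989] F [ 1.3 -0.1 -1.1] gap 0.0297 q [0.35 0.39 1.36 0.02 1.44 2.36]
t 15.0 p [0.4832 0.2638 0.2782] yaw(tool y) -25.31 toolx [-4.680e-02 -8.000e-04 -9.989e-01] F [ 0.9  0.6 -2. ] gap 0.0299 q [0.35 0.39 1.36 0.02 1.44 2.36]
t 15.05 p [0.4828 0.2638 0.2773] yaw(tool y) -25.31 toolx [-0.0484 -0.0013 -0.9988] F [-0.9  0.2 -1.8] gap 0.0297 q [0.35 0.39 1.36 0.02 1.44 2.36]
turn -0.0055
tool delta [ 0.0573 -0.0039 -0.014 ]
```

The theory holds: the lag decays during holds. Now a down-stroke whose lag is captured by the row that follows it.

step_arm --grip '[1,1]' --pt "0.04 0 0" --pt "0 0 0" --turn '[0,0]'

```text
time: 15.25
position: [0.4813, 0.2632, 0.236]
ee_rot: [1.496, 0.993, -1.57]
ft_force: [-1.1, 0.7, -2.9]
finger_gap: 0.0296
```

```bash
python3 hold.py 3
```

```text
t 15.25 p [0.4813 0.2632 0.236 ] yaw(tool y) -25.35 toolx [-0.0478 -0.0012 -0.9989] F [-1.1  0.7 -2.9] gap 0.0296 q [0.35 0.42 1.44 0.02 1.34 2.36]
t 15.3 p [0.4834 0.2639 0.2396] yaw(tool y) -25.34 toolx [-0.0412  0.0011 -0.9991] F [ 0.3  0.3 -0.7] gap 0.0297 q [0.35 0.41 1.43 0.02 1.34 2.36]
t 15.35 p [0.4844 0.2644 0.2415] yaw(tool y) -25.33 toolx [-0.0377  0.0025 -0.9993] F [ 0.6  0.  -1.3] gap 0.0302 q [0.35 0.41 1.43 0.02 1.34 2.36]
t 15.4 p [0.4849 0.2646 0.2424] yaw(tool y) -25.33 toolx [-0.0358  0.0032 -0.9994] F [ 0.2 -0.4 -2. ] gap 0.0296 q [0.35 0.41 1.42 0.02 1.34 2.36]
turn -0.0057
tool delta [ 0.0225 -0.0071 -0.0114]
```

That gained about 12 mrad per cycle. I'm repeating it.

step_arm --grip '[1]' --pt "-0.045 0 0" --turn '[0]'

```text
time: 15.5
position: [0.4843, 0.2636, 0.2836]
ee_rot: [1.497, 0.992, -1.569]
ft_force: [0.8, -0.0, -3.3]
finger_gap: 0.0301
```

```bash
python3 hold.py 3 | tail -3
```

```text
t 15.65 p [0.4885 0.2652 0.292 ] yaw(tool y) -25.31 toolx [-0.0269  0.0064 -0.9996] F [ 0.1  0.5 -2.7] gap 0.0294 q [0.35 0.38 1.33 0.02 1.45 2.36]
turn -0.0054
tool delta [ 0.0722 -0.0089 -0.0095]
```

step_arm --grip '[1,1]' --pt "0.048 0 0" --pt "0 0 0" --turn '[0,0]'

```text
time: 15.85
position: [0.4877, 0.2656, 0.2451]
ee_rot: [1.517, 0.987, -1.545]
ft_force: [-0.2, -0.7, -3.4]
finger_gap: 0.0297
```

```bash
python3 hold.py 3|tail -3
```

```text
t 16.0 p [0.492  0.2671 0.2523] yaw(tool y) -25.3 toolx [-0.0092  0.0128 -0.9999] F [ 0.6 -0.4 -1.8] gap 0.03 q [0.35 0.4  1.41 0.02 1.33 2.36]
turn -0.0052
tool delta [ 0.0326 -0.0127 -0.0055]
```

step_arm --grip '[1]' --pt "-0.045 0 0" --turn '[0]'

```text
time: 16.1
position: [0.4904, 0.2658, 0.2939]
ee_rot: [1.521, 0.986, -1.542]
ft_force: [1.9, 1.0, -2.3]
finger_gap: 0.0297
```

```bash
python3 hold.py 3 | tail -3
```

```text
t 16.25 p [0.4944 0.2673 0.3026] yaw(tool y) -25.29 toolx [ 3.000e-04  1.630e-02 -9.999e-01] F [ 0.9  0.5 -2.5] gap 0.0298 q [0.35 0.37 1.32 0.02 1.45 2.36]
turn -0.005
tool delta [ 0.0827 -0.0148 -0.0034]
```

step_arm --grip '[1,1]' --pt "0.048 0 0" --pt "0 0 0" --turn '[0,0]'

```text
time: 16.45
position: [0.4952, 0.2684, 0.2563]
ee_rot: [1.542, 0.98, -1.517]
ft_force: [-1.0, -0.0, -3.0]
finger_gap: 0.0292
```

```bash
python3 hold.py 3|tail -3
```

```text
t 16.6 p [0.4991 0.2698 0.2636] yaw(tool y) -25.29 toolx [ 0.0184  0.0229 -0.9996] F [-0.5 -0.3 -2. ] gap 0.0298 q [0.35 0.39 1.39 0.02 1.33 2.36]
turn -0.005
tool delta [ 0.0434 -0.0188  0.0009]
```

The last cycle overshot. Up-strokes with captured lag will remove the excess.

step_arm --grip '[1,1,1]' --pt "-0.025 0 0" --pt "-0.015 0 0" --pt "0 0 0" --turn '[0,0,0]'

```text
time: 16.9
position: [0.5002, 0.2694, 0.3106]
ee_rot: [1.56, 0.975, -1.496]
ft_force: [0.2, 0.7, -1.7]
finger_gap: 0.0294
```

```bash
python3 hold.py 3 | tail -3
```

```text
t 17.05 p [0.499  0.2691 0.3071] yaw(tool y) -25.29 toolx [ 0.0201  0.0235 -0.9995] F [-0.7  0.2 -2. ] gap 0.0296 q [0.35 0.37 1.32 0.02 1.43 2.36]
turn -0.005
tool delta [ 0.087  -0.0194  0.0015]
```

step_arm --grip '[1]' --pt "0.045 -0.006 0" --turn '[0]'

```text
time: 17.15
position: [0.4976, 0.2735, 0.2667]
ee_rot: [1.566, 0.973, -1.49]
ft_force: [1.1, 0.8, -3.5]
finger_gap: 0.0297
```

```bash
python3 hold.py 5 | tail -4
```

```text
t 17.35 p [0.4941 0.2725 0.2617] yaw(tool y) -25.27 toolx [ 0.0175  0.0224 -0.9996] F [ 1.6  0.1 -0.6] gap 0.0294 q [0.36 0.39 1.41 0.02 1.32 2.37]
t 17.4 p [0.4951 0.2728 0.2631] yaw(tool y) -25.28 toolx [ 0.0208  0.0236 -0.9995] F [-0.4  0.1 -1.5] gap 0.0297 q [0.36 0.39 1.4  0.02 1.32 2.37]
turn -0.0048
tool delta [ 0.0429 -0.0139  0.002 ]
```

step_arm --grip '[1,1]' --pt "-0.045 0 0" --pt "0 0 0" --turn '[0,0]'

```text
time: 17.6
position: [0.4956, 0.2719, 0.3126]
ee_rot: [1.559, 0.975, -1.497]
ft_force: [1.4, 1.3, -1.5]
finger_gap: 0.0301
```

```bash
python3 hold.py 4 | tail -4
```

```text
t 17.75 p [0.4929 0.2709 0.3053] yaw(tool y) -25.3 toolx [ 0.0126  0.0204 -0.9997] F [-0.4 -0.6 -2.7] gap 0.0296 q [0.36 0.36 1.32 0.01 1.44 2.37]
t 17.8 p [0.4926 0.2708 0.3045] yaw(tool y) -25.29 toolx [ 0.011   0.0199 -0.9997] F [-0.   0.4 -3.1] gap 0.0302 q [0.36 0.36 1.33 0.01 1.44 2.37]
turn -0.0051
tool delta [ 0.0845 -0.0123 -0.0003]
```

step_arm --grip '[1]' --pt "0.045 -0.006 0" --turn '[0]'

```text
time: 17.9
position: [0.491, 0.2751, 0.2642]
ee_rot: [1.558, 0.975, -1.499]
ft_force: [2.0, 0.6, -3.2]
finger_gap: 0.0297
```

```bash
python3 hold.py 4 | tail -3
```

```text
t 18.1 p [0.4874 0.2741 0.2592] yaw(tool y) -25.28 toolx [ 0.0088  0.0189 -0.9998] F [ 0.5  0.  -1.4] gap 0.0296 q [0.37 0.38 1.42 0.01 1.33 2.38]
turn -0.0049
tool delta [ 0.0392 -0.0061 -0.0006]
```

step_arm --grip '[1]' --pt "0.03 -0.004 0" --turn '[0]'

```text
time: 18.2
position: [0.4878, 0.2775, 0.2345]
ee_rot: [1.555, 0.976, -1.502]
ft_force: [0.3, 0.1, -2.4]
finger_gap: 0.0297
```

```bash
python3 hold.py 4 | tail -3
```

```text
t 18.4 p [0.4849 0.2766 0.2308] yaw(tool y) -25.28 toolx [ 0.0101  0.0193 -0.9998] F [ 0.8  0.5 -1.4] gap 0.0296 q [0.37 0.4  1.47 0.01 1.25 2.38]
turn -0.0048
tool delta [ 0.0108 -0.0028 -0.0001]
```

step_arm --grip '[1,1,1,1]' --pt "-0.012 0 0" --pt "-0.012 0 0" --pt "-0.012 0 0" --pt "-0.012 0 0" --turn '[0,0,0,0]'

```text
time: 18.8
position: [0.4874, 0.2759, 0.2879]
ee_rot: [1.553, 0.976, -1.504]
ft_force: [0.3, -0.1, -2.7]
finger_gap: 0.0297
```

```bash
python3 hold.py 4 | tail -4
```

```text
t 18.95 p [0.4875 0.276  0.2874] yaw(tool y) -25.3 toolx [ 0.0199  0.0226 -0.9995] F [ 0.2  0.2 -2.1] gap 0.0295 q [0.37 0.36 1.37 0.01 1.38 2.38]
t 19.0 p [0.4869 0.2758 0.2861] yaw(tool y) -25.3 toolx [ 0.0173  0.0216 -0.9996] F [ 0.4 -0.  -3.2] gap 0.0299 q [0.37 0.36 1.37 0.01 1.38 2.38]
turn -0.0052
tool delta [ 0.066  -0.0054  0.0017]
```

step_arm --grip '[1]' --pt "0.048 -0.003 0" --turn '[0]'

```text
time: 19.1
position: [0.4886, 0.2793, 0.2434]
ee_rot: [1.564, 0.973, -1.492]
ft_force: [1.4, 1.0, -2.5]
finger_gap: 0.03
```

```bash
python3 hold.py 5 | tail -3
```

```text
t 19.35 p [0.4856 0.2783 0.2391] yaw(tool y) -25.29 toolx [ 0.0182  0.0219 -0.9996] F [ 1.3  0.1 -1.9] gap 0.03 q [0.38 0.39 1.46 0.01 1.26 2.38]
turn -0.0051
tool delta [ 0.0191 -0.0028  0.0021]
```

step_arm --grip '[1,1]' --pt "-0.048 0 0" --pt "0 0 0" --turn '[0,0]'

```text
time: 19.55
position: [0.4861, 0.2775, 0.2918]
ee_rot: [1.556, 0.975, -1.5]
ft_force: [1.0, 0.7, -1.4]
finger_gap: 0.03
```

```bash
python3 hold.py 5 | tail -4
```

```text
t 19.75 p [0.4827 0.2763 0.2834] yaw(tool y) -25.3 toolx [ 0.0078  0.0177 -0.9998] F [ 0.4 -0.9 -2.2] gap 0.0297 q [0.37 0.36 1.38 0.01 1.38 2.38]
t 19.8 p [0.4825 0.2762 0.2829] yaw(tool y) -25.3 toolx [ 0.0069  0.0174 -0.9998] F [ 0.6 -0.2 -2.6] gap 0.03 q [0.37 0.36 1.38 0.01 1.38 2.38]
turn -0.0052
tool delta [ 0.0629 -0.0007 -0.0004]
```

step_arm --grip '[1]' --pt "0.048 0 0" --turn '[0]'

```text
time: 19.9
position: [0.4862, 0.2783, 0.2399]
ee_rot: [1.554, 0.976, -1.503]
ft_force: [0.6, 0.6, -2.5]
finger_gap: 0.0298
```

```bash
python3 hold.py 5 | tail -3
```

```text
t 20.15 p [0.4834 0.2772 0.236 ] yaw(tool y) -25.3 toolx [ 0.0076  0.0177 -0.9998] F [ 0.7 -0.5 -1. ] gap 0.0294 q [0.38 0.4  1.46 0.01 1.27 2.38]
turn -0.0052
tool delta [ 0.016  -0.0011 -0.    ]
```

step_arm --grip '[1,1]' --pt "-0.048 0 0" --pt "0 0 0" --turn '[0,0]'

```text
time: 20.35
position: [0.4842, 0.2768, 0.2887]
ee_rot: [1.547, 0.978, -1.511]
ft_force: [1.4, -0.1, -0.4]
finger_gap: 0.0297
```

```bash
python3 hold.py 5 | tail -4
```

```text
t 20.55 p [0.4808 0.2755 0.2803] yaw(tool y) -25.3 toolx [-0.0028  0.0136 -0.9999] F [ 0.1  0.4 -2.4] gap 0.0295 q [0.37 0.37 1.38 0.01 1.39 2.38]
t 20.6 p [0.4807 0.2754 0.2798] yaw(tool y) -25.31 toolx [-0.0037  0.0132 -0.9999] F [ 0.1  0.8 -1.9] gap 0.0294 q [0.37 0.37 1.38 0.01 1.39 2.38]
turn -0.0054
tool delta [ 0.0598  0.0011 -0.0025]
```

The tilt is now within 1° of the value at grasp. From here I'll use only settled single rows. I'm descending to just above the spindle and measuring the ring against it.

step_arm --grip '[1]' --pt "0.045 0.001 -0.002" --turn '[0]'

```text
time: 20.7
position: [0.4853, 0.2785, 0.2395]
ee_rot: [1.544, 0.978, -1.515]
ft_force: [1.5, 1.0, -1.8]
finger_gap: 0.0298
```

```bash
python3 hold.py 5 | tail -3
```

```text
t 20.95 p [0.4826 0.2775 0.2357] yaw(tool y) -25.31 toolx [-0.0034  0.0133 -0.9999] F [ 0.9  0.8 -1.3] gap 0.0299 q [0.38 0.4  1.45 0.01 1.28 2.39]
turn -0.0053
tool delta [ 0.0157 -0.0002 -0.0002]
```

step_arm --grip '[1]' --pt "0.025 -0.001 0" --turn '[0]'

```text
time: 21.05
position: [0.4844, 0.2793, 0.2153]
ee_rot: [1.542, 0.979, -1.517]
ft_force: [0.3, -0.2, -2.5]
finger_gap: 0.0299
```

```bash
python3 hold.py 3 | tail -3; python3 meas.py b "{'side':(190,100,260,160),'top':(100,150,145,195)}"; python3 - <<'E'
from h import *
im=np.load('topb.npz')['im']; save('tb.png',cv2.resize(im[130:230,70:170],None,fx=6,fy=6,interpolation=cv2.INTER_CUBIC))
im=np.load('sideb.npz')['im']; save('sb.png',cv2.resize(im[80:180,170:270],None,fx=6,fy=6,interpolation=cv2.INTER_CUBIC))
E
```

```text
t 21.2 p [0.4815 0.2782 0.2113] yaw(tool y) -25.3 toolx [-0.0042  0.013  -0.9999] F [ 0.4  0.  -1.6] gap 0.0297 q [0.38 0.42 1.49 0.01 1.23 2.39]
turn -0.0053
tool delta [-0.0088  0.0009 -0.0003]
wrist p [0.4815 0.2782 0.2113] toolx [-0.0042  0.013  -0.9999]
(259, 99) world [0.5551 0.2423 0.2264] rel z 0.0152 tool [-0.016   0.0817  0.0009]
(259, 104) world [0.5531 0.2432 0.2268] rel z 0.0156 tool [-0.0163  0.0796  0.0009]
(220, 40) world [0.6138 0.2495 0.1102] rel z -0.1011 tool [ 0.1002  0.1328 -0.0296]
(305, 40) world [0.5689 0.2134 0.2209] rel z 0.0096 tool [-0.0109  0.1067  0.0212]
(236, 165) world [0.5319 0.2658 0.2224] rel z 0.0112 tool [-0.0116  0.0508 -0.0104]
(278, 165) world [0.523  0.2469 0.2223] rel z 0.011 tool [-0.0116  0.0508  0.0105]
(236, 200) world [0.5155 0.2739 0.2228] rel z 0.0115 tool [-0.0117  0.0325 -0.0108]
(278, 200) world [0.506  0.2544 0.2219] rel z 0.0107 tool [-0.0111  0.0322  0.011 ]
(217, 15) world [0.6157 0.2437 0.1555] rel z -0.0558 tool [ 0.0547  0.1367 -0.0256]
(309, 15) world [0.5772 0.208  0.2205] rel z 0.0092 tool [-0.0105  0.1164  0.0224]
side p [0.482  0.2784 0.212 ] toolx [-0.0024  0.0137 -0.9999]
 ring z pct [0.2101 0.211  0.2113 0.212  0.2142 0.2278] rel -0.0008 47
top p [0.4823 0.2785 0.2124] toolx [-0.0014  0.0141 -0.9999]
 ring z pct [0.2078 0.2101 0.2104 0.2109 0.2123 0.213 ] rel -0.002 68
```

View pics/tb.png

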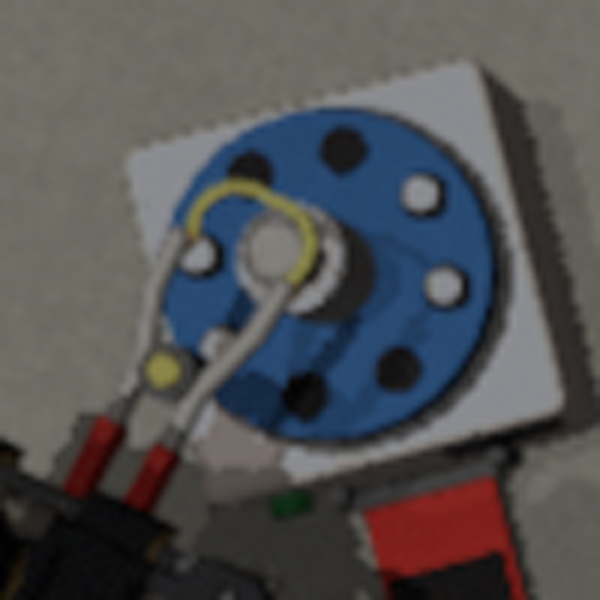

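View pics/sb.png

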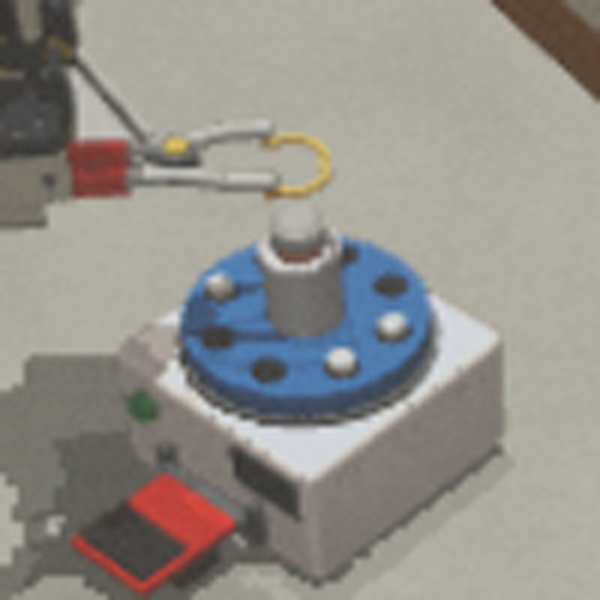

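View pics/wristb.png

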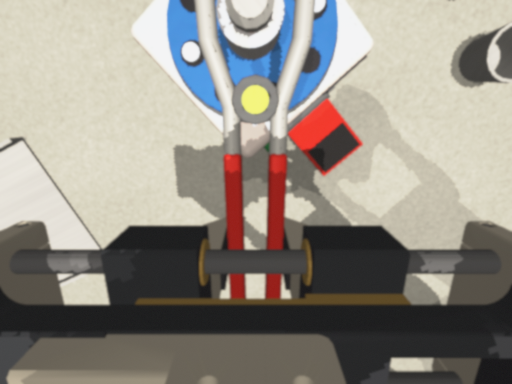

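```bash
python3 - <<'E'
from ring import *
for f,b,nm in [('topb.npz',(100,158,128,182),'top'),('sideb.npz',(213,98,228,115),'side')]:
    c,im,d,R,p=load(f)
    for h in (0.0,.0007,.0015):
        x,q=ringfit(f,b,h); w=p+R@np.array([h,x[0],x[1]]); print(nm,h,'fit tool',x.round(4),'world',w.round(4),'far',np.percentile(q[:,0],[97,100]).round(4),'z',np.percentile(q[:,1],[2,98]).round(4),len(q))
    x,q=ringfit(f,b,.0007,.0222); w=p+R@np.array([.0007,x[0],x[1]]); print('fixed r',x.round(4),w.round(4))
c,im,d,R,p=load('topb.npz'); save('tb2.png',cv2.resize(im[150:195,95:145],None,fx=14,fy=14,interpolation=cv2.INTER_NEAREST))
im=np.load('top0i.npy'); save('tb0.png',cv2.resize(im[150:195,95:145],None,fx=14,fy=14,interpolation=cv2.INTER_NEAREST))
im=np.load('side0i.npy'); save('sb0.png',cv2.resize(im[105:145,195:245],None,fx=14,fy=14,interpolation=cv2.INTER_NEAREST))
E
```

```text
top 0.0 fit tool [0.1331 0.0011 0.0235] world [0.6022 0.2207 0.2114] far [0.1556 0.1576] z [-0.0229  0.0261] 68
top 0.0007 fit tool [0.1331 0.0008 0.0236] world [0.6023 0.2209 0.2107] far [0.1556 0.1576] z [-0.0231  0.0259] 68
top 0.0015 fit tool [0.1331 0.0005 0.0236] world [0.6024 0.2212 0.2099] far [0.1556 0.1576] z [-0.0235  0.0257] 68
fixed r [0.1348 0.0009 0.02  ] [0.6038 0.22   0.2107]
side 0.0 fit tool [0.1355 0.0009 0.0236] world [0.6041 0.2197 0.2109] far [0.1587 0.159 ] z [-0.0256  0.0256] 38
side 0.0007 fit tool [ 0.1354 -0.      0.0236] world [0.6045 0.2205 0.2102] far [0.1587 0.159 ] z [-0.0266  0.0246] 38
side 0.0015 fit tool [ 0.1354 -0.0011  0.0236] world [0.6049 0.2215 0.2095] far [0.1587 0.1591] z [-0.0277  0.0236] 38
fixed r [ 0.137  -0.0004  0.02  ] [0.606  0.2202 0.2102]
```

View pics/tb0.png

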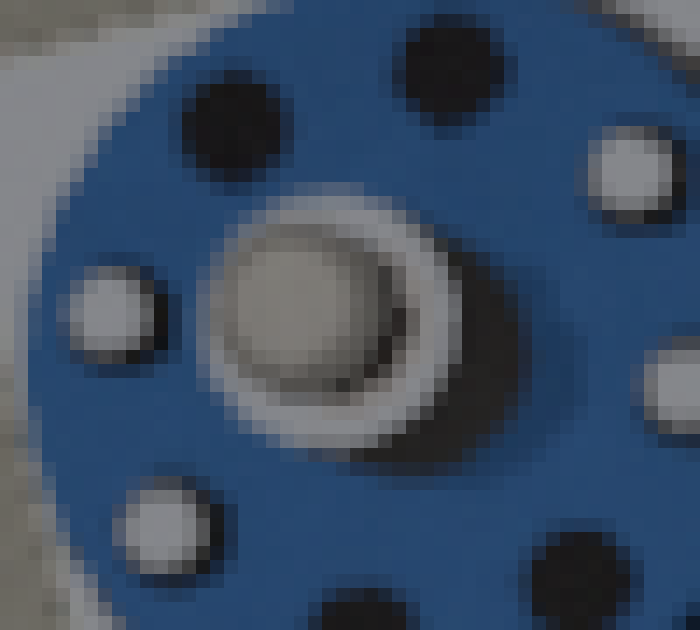

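View pics/sb0.png

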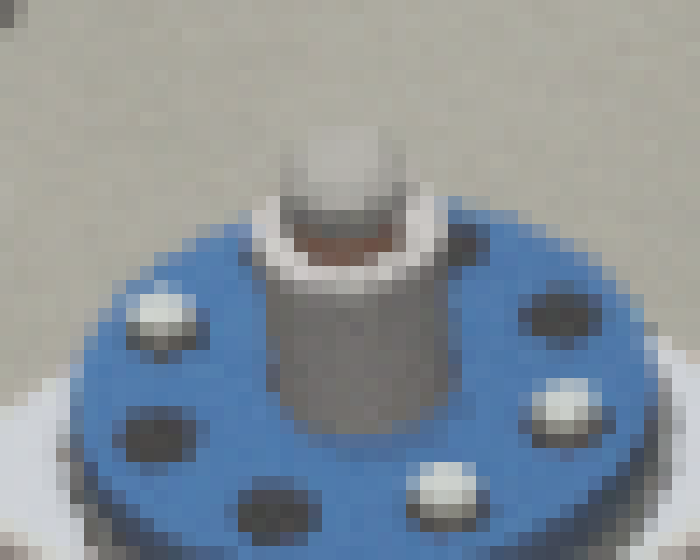

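```bash
python3 - <<'E'
from h import *
ct=cal('top'); cs=cal('side')
print('hub top (top cam)',onplane(ct,118.1,172.4,.1545)); 
im=np.load('top0i.npy').astype(int); g=im.sum(2)
# robust: hub white mask (low saturation bright) ; disc hull; spindle cap
hsv=cv2.cvtColor(np.load('top0i.npy'),cv2.COLOR_RGB2HSV); H,S,V=[hsv[...,i].astype(int) for i in range(3)]
m=np.zeros(H.shape,np.uint8); sub=(S<70)|((H<30)&(S<120)); m[160:186,106:132]=sub[160:186,106:132]; 
n,l,s,ce=cv2.connectedComponentsWithStats(m); i=l[172,117]; mm=(l==i).astype(np.uint8)
hull=cv2.convexHull(cv2.findNonZero(mm)); e=cv2.fitEllipse(hull); print('hub ell',e,onplane(ct,*e[0],.1545),s[i])
cap=(g>290)&(hsv[...,1]<60)
# check projections of (0.606,0.221)
for xy in [(.606,.221),(.605,.221),(.606,.220),(.607,.221)]:
    print(xy,'top: hub',proj(ct,(*xy,.1545)).round(2),'disc',proj(ct,(*xy,.11)).round(2),'spt',proj(ct,(*xy,.175)).round(2),' side: hub',proj(cs,(*xy,.1545)).round(2),'disc',proj(cs,(*xy,.11)).round(2),'spt',proj(cs,(*xy,.175)).round(2))
hs=cv2.cvtColor(np.load('side0i.npy'),cv2.COLOR_RGB2HSV); b=((hs[...,0]>98)&(hs[...,0]<125)&(hs[...,1]>90)).astype(np.uint8); b[:110]=0; b[152:]=0; b[:,:190]=0; b[:,250:]=0
u=cv2.findNonZero(b).reshape(-1,2); print('side disc cols',u[:,0].min(),u[:,0].max(),'rows',u[:,1].min(),u[:,1].max())
# side disc top-rim projection extents
a=np.linspace(0,2*np.pi,200)
for xy in [(.606,.221)]:
    P=np.array([proj(cs,(xy[0]+.07*np.cos(t),xy[1]+.07*np.sin(t),.11)) for t in a]); print('pred disc cols',P[:,0].min(),P[:,0].max(),'rows',P[:,1].min(),P[:,1].max())
    P=np.array([proj(cs,(xy[0]+.022*np.cos(t),xy[1]+.022*np.sin(t),.1545)) for t in a]); print('pred hub cols',P[:,0].min(),P[:,0].max(),'rows',P[:,1].min(),P[:,1].max())
    P=np.array([proj(cs,(xy[0]+.0105*np.cos(t),xy[1]+.0105*np.sin(t),.175)) for t in a]); print('pred cap cols',P[:,0].min(),P[:,0].max(),'rows',P[:,1].min(),P[:,1].max())
E
```

```text
hub top (top cam) [0.60678072 0.22242697 0.1545    ]
hub ell ((120.09420776367188, 173.3926239013672), (18.176027297973633, 23.511199951171875), 111.01625061035156) [0.60448863 0.21750093 0.1545    ] [109 164  23  19 344]
(0.606, 0.221) top: hub [118.68 172.74] disc [124.34 175.18] spt [115.9  171.54]  side: hub [218.48 121.36] disc [219.61 132.06] spt [217.93 116.21]
(0.605, 0.221) top: hub [118.66 173.15] disc [124.33 175.57] spt [115.88 171.96]  side: hub [218.2  121.46] disc [219.34 132.16] spt [217.66 116.32]
(0.606, 0.22) top: hub [119.09 172.74] disc [124.74 175.18] spt [116.32 171.55]  side: hub [218.62 121.53] disc [219.75 132.22] spt [218.08 116.38]
(0.607, 0.221) top: hub [118.7  172.32] disc [124.36 174.78] spt [115.92 171.12]  side: hub [218.75 121.26] disc [219.87 131.96] spt [218.21 116.11]
side disc cols 200 241 rows 120 146
pred disc cols 198.4990620336723 240.564877319702 rows 118.96595882049384 146.1929204258208
pred hub cols 211.66562575878208 225.27273093370934 rows 117.14559270016522 125.6801269011847
pred cap cols 214.63846731976125 221.22318944734886 rows 114.19308174061003 118.26070690866842
```

```bash
python3 - <<'E'
from ring import *
c,im,d,R,p=load('wristb.npz'); save('wb.png',cv2.resize(im[0:130,180:340],None,fx=5,fy=5,interpolation=cv2.INTER_NEAREST))
E
```

```text
(no output)
```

View pics/wb.png

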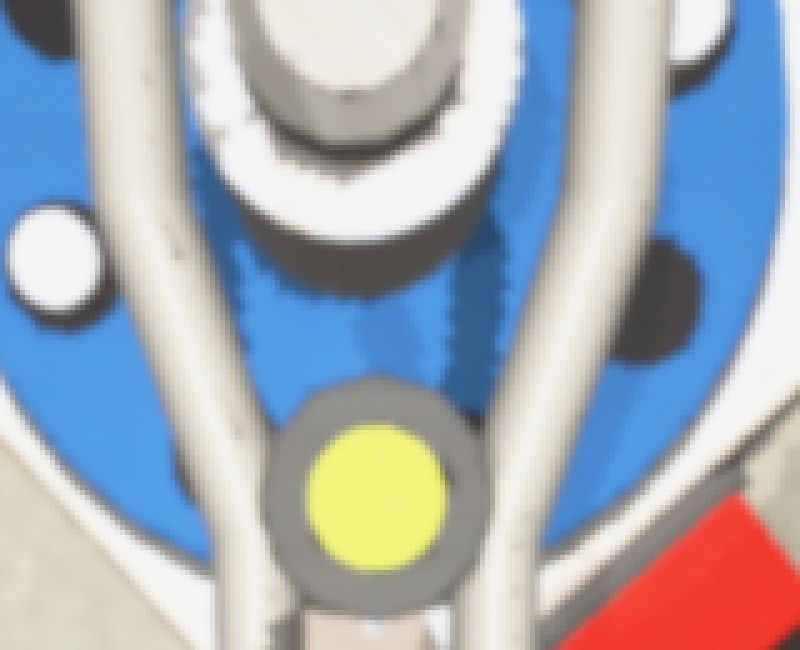

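```bash
python3 - <<'E'
from ring import *
c,im,d,R,p=load('wristb.npz')
# world-plane points, expressed horizontally along tool yaw axes relative to TCP
f=R[:2,1]/np.linalg.norm(R[:2,1]); z=np.array([f[1],-f[0]])
def pt(cx,cy,h):
    w=onplane(c,180+(cx)/5-.5,(cy)/5-.5,h); return w
for nm,cx,cy,h,r in [('cap',350,93,.175,.0105),('cyl',348,150,.161,.015),('hub',355,241,.1545,.022)]:
    w=pt(cx,cy,h); q=w[:2]-p[:2]; print(nm,'y edge',(q@f).round(4),'center y',(q@f+r).round(4),'z',(q@z).round(4),'world centre',(w[:2]+r*f).round(4))
for (a,b,row,h) in [(188,522,20,.1545),(258,452,2,.175)]:
    q1=pt(a,row,h)[:2]-p[:2];q2=pt(b,row,h)[:2]-p[:2]; m=(q1+q2)/2; print('mid z',(m@z).round(4),'halfwidth',(np.linalg.norm(q1-q2)/2).round(4),'at y',(m@f).round(4))
# bolt in same horizontal terms at its height, and its shift if projected along tool tilt
w=onplane(c,180+375/5-.5,497/5-.5,p[2]+.0155); q=w[:2]-p[:2]; print('bolt y,z',(q@f).round(4),(q@z).round(4))
# jaws midline: left jaw/right jaw edges at rows
for row in (30,150,): 
  L={30:(80,178,578,668),150:(95,190,568,662)}[row]
  qs=[pt(x,row,p[2]+.0095)[:2]-p[:2] for x in L]; print('jaw row',row,[(float((q@f).round(4)),float((q@z).round(4))) for q in qs],'mid z',np.mean([q@z for q in qs]).round(4))
print('tilt y',R[2,1].round(4),'tilt z',R[2,2].round(4))
E
```

```text
cap y edge 0.1286 center y 0.1391 z -0.0045 world centre [0.6092 0.2228]
cyl y edge 0.1263 center y 0.1413 z -0.0052 world centre [0.6115 0.2225]
hub y edge 0.1172 center y 0.1392 z -0.0046 world centre [0.6093 0.2228]
mid z -0.0045 halfwidth 0.0215 at y 0.1428
mid z -0.0039 halfwidth 0.0112 at y 0.1378
bolt y,z 0.0819 -0.001
jaw row 30 [(0.1202, -0.0264), (0.1201, -0.018), (0.12, 0.0163), (0.12, 0.024)] mid z -0.001
jaw row 150 [(0.111, -0.0257), (0.111, -0.0173), (0.1109, 0.0159), (0.1109, 0.0241)] mid z -0.0008
tilt y -0.0094 tilt z -0.01
```

The three views agree that the ring must move about 2.5 mm forward and about 2.5 mm along -z of the tool. That puts the TCP target at about (0.485, 0.2795).

```bash
sed -i 's/\[.4825,.278,.22\]/[.485,.2796,.186]/' hold.py; python3 hold.py 0
```

```text
t 21.35 p [0.4824 0.2785 0.2124] yaw(tool y) -25.3 toolx [-0.001   0.0142 -0.9999] F [ 0.6 -0.5 -2. ] gap 0.0297 q [0.38 0.42 1.49 0.01 1.22 2.39]
turn -0.0053
tool delta [ 0.0264  0.0021 -0.0018]
```

step_arm --grip '[1]' --pt "0.024 0.0022 -0.0018" --turn '[0]'

```text
time: 21.45
position: [0.4874, 0.2805, 0.1925]
ee_rot: [1.543, 0.979, -1.515]
ft_force: [0.6, -0.5, -1.9]
finger_gap: 0.0297
```

```bash
python3 hold.py 4|tail -4; python3 meas.py c "{'side':(190,100,260,160),'top':(100,150,145,195)}" | grep -v '(2\|(3'; python3 - <<'E'
from ring import *
c,im,d,R,p=load('wristc.npz'); save('wc.png',cv2.resize(im[0:130,180:340],None,fx=5,fy=5,interpolation=cv2.INTER_NEAREST))
im=np.load('topc.npz')['im']; save('tc.png',cv2.resize(im[145:200,90:150],None,fx=10,fy=10,interpolation=cv2.INTER_CUBIC))
im=np.load('sidec.npz')['im']; save('sc.png',cv2.resize(im[90:150,190:250],None,fx=10,fy=10,interpolation=cv2.INTER_CUBIC))
E
```

```text
t 21.6 p [0.4848 0.2794 0.1885] yaw(tool y) -25.31 toolx [-0.0025  0.0136 -0.9999] F [-0.3 -0.7 -1.9] gap 0.0302 q [0.38 0.45 1.52 0.01 1.17 2.39]
t 21.65 p [0.4852 0.2796 0.1892] yaw(tool y) -25.3 toolx [-9.000e-04  1.430e-02 -9.999e-01] F [-0.3  1.  -0.7] gap 0.0299 q [0.38 0.45 1.51 0.01 1.17 2.39]
turn -0.0053
tool delta [ 0.0032 -0.0002  0.0001]
wrist p [0.4852 0.2796 0.1892] toolx [-9.000e-04  1.430e-02 -9.999e-01]
side p [0.4855 0.2797 0.1896] toolx [ 1.000e-04  1.470e-02 -9.999e-01]
 ring z pct [0.1882 0.1893 0.1895 0.1902 0.2011 0.2048] rel -0.0001 37
top p [0.4856 0.2797 0.1897] toolx [ 6.000e-04  1.490e-02 -9.999e-01]
 ring z pct [0.1864 0.188  0.1885 0.1893 0.1974 0.2048] rel -0.0012 68
```

View pics/wc.png

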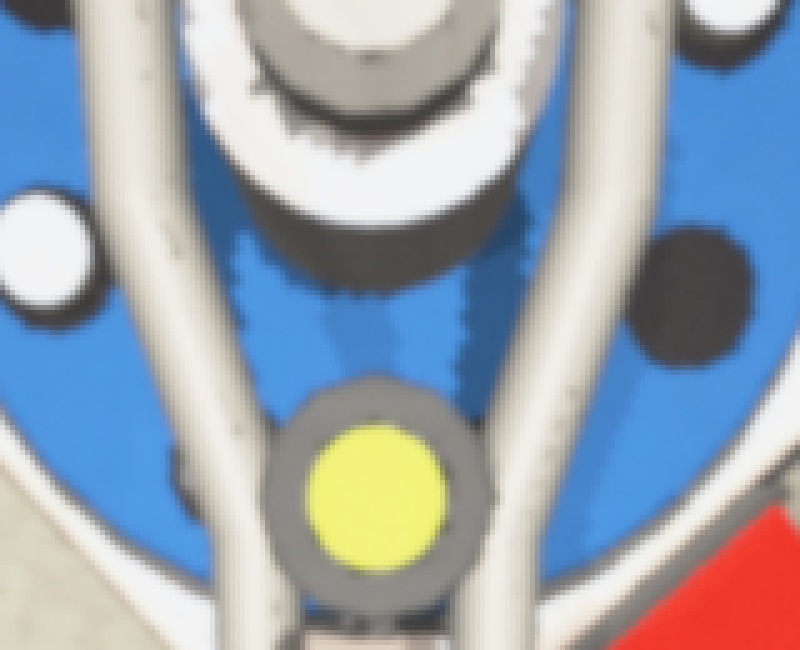

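View pics/tc.png

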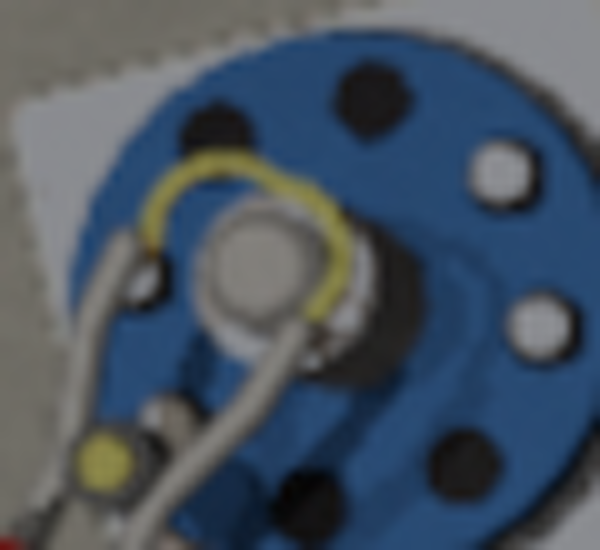

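View pics/sc.png

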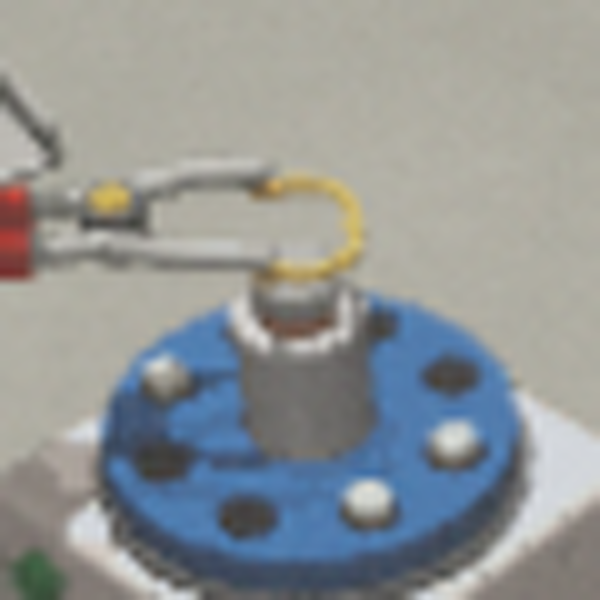

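```bash
python3 - <<'E'
from ring import *
c,im,d,R,p=load('wristc.npz'); print(p.round(4))
f=R[:2,1]/np.linalg.norm(R[:2,1]); z=np.array([f[1],-f[0]])
pt=lambda cx,cy,h: onplane(c,180+cx/5-.5,cy/5-.5,h)
tx=R[:2,0]
for nm,cx,cy,h,r in [('cap',370,50,.175,.0105),('hub',368,226,.1545,.022)]:
    q=pt(cx,cy,h)[:2]-p[:2]; print(nm,'center y',(q@f+r).round(4),'z',(q@z).round(4), 'world',(p[:2]+q+r*f).round(4))
for (a,b,row,h) in [(184,562,20,.1545),(283,462,3,.175),(252,497,20,.1695)]:
    q1=pt(a,row,h)[:2]-p[:2];q2=pt(b,row,h)[:2]-p[:2]; m=(q1+q2)/2; print('mid z',(m@z).round(4),'hw',(np.linalg.norm(q1-q2)/2).round(4),'y',(m@f).round(4))
w=onplane(c,180+376/5-.5,497/5-.5,p[2]+.0155); q=w[:2]-p[:2]; print('bolt',(q@f).round(4),(q@z).round(4),'ring pred',(q@f+.055+.0163*(tx@f)).round(4),(q@z+.0163*(tx@z)).round(4),'tilt',(tx@f).round(4),(tx@z).round(4))
# ring in top/side
for fn,b in [('topc.npz',(103,158,127,178)),('sidec.npz',(216,106,228,119))]:
    for r in (None,.0222):
        x,qq=ringfit(fn,b,.0007,r); _,_,_,R2,p2=load(fn); w=p2+R2@np.array([.0007,x[0],x[1]]); print(fn,x.round(4),'world',w.round(4),'far',np.percentile(qq[:,0],[97,100]).round(4),'z',np.percentile(qq[:,1],[1,99]).round(4),len(qq))
E
```

```text
[0.4852 0.2796 0.1892]
cap center y 0.1367 z -0.0019 world [0.6096 0.2228]
hub center y 0.1365 z -0.0026 world [0.6097 0.2235]
mid z -0.002 hw 0.0217 y 0.1357
mid z -0.0017 hw 0.009 y 0.1303
mid z -0.0015 hw 0.0128 y 0.1307
bolt 0.0819 -0.0009 ring pred 0.1368 -0.0011 tilt -0.0069 -0.0125
topc.npz [0.1349 0.0002 0.0224] world [0.6075 0.2219 0.1882] far [0.1552 0.1562] z [-0.023   0.0237] 54
topc.npz [0.1352 0.0002 0.02  ] world [0.6077 0.2218 0.1882] far [0.1552 0.1562] z [-0.023   0.0237] 54
sidec.npz [ 0.1365 -0.0003  0.0233] world [0.609  0.2216 0.188 ] far [0.158  0.1583] z [-0.024   0.0236] 29
sidec.npz [ 1.378e-01 -1.000e-04  2.000e-02] world [0.6101 0.2209 0.188 ] far [0.158  0.1583] z [-0.024   0.0236] 29
```

The ring and spindle axes agree to about 1 mm in the wrist view, and the other views scatter around zero. I'm lowering in small settled steps while watching the force.

step_arm --grip '[1]' --pt "0.012 -0.0003 0" --turn '[0]'

```text
time: 21.9
position: [0.4865, 0.2805, 0.1795]
ee_rot: [1.541, 0.979, -1.518]
ft_force: [-0.8, 0.7, -3.6]
finger_gap: 0.0298
```

```bash
sed -i 's/\[.485,.2796,.186\]/[.4852,.2796,.1596]/' hold.py; python3 hold.py 4
```

```text
t 21.9 p [0.4865 0.2805 0.1795] yaw(tool y) -25.3 toolx [ 0.005   0.0167 -0.9998] F [-0.8  0.7 -3.6] gap 0.0298 q [0.38 0.46 1.53 0.01 1.14 2.39]
t 21.95 p [0.485  0.28   0.1764] yaw(tool y) -25.3 toolx [ 4.000e-04  1.480e-02 -9.999e-01] F [-1.1 -1.  -3.8] gap 0.03 q [0.38 0.46 1.53 0.02 1.14 2.39]
t 22.0 p [0.4845 0.2798 0.1764] yaw(tool y) -25.3 toolx [-0.0014  0.0141 -0.9999] F [-0.8 -0.1 -2. ] gap 0.0299 q [0.38 0.46 1.53 0.01 1.14 2.39]
t 22.05 p [0.4847 0.2799 0.1769] yaw(tool y) -25.3 toolx [-0.001   0.0143 -0.9999] F [ 0.5  0.  -2.4] gap 0.0296 q [0.38 0.46 1.53 0.01 1.14 2.39]
t 22.1 p [0.485  0.2799 0.1772] yaw(tool y) -25.3 toolx [-3.000e-04  1.450e-02 -9.999e-01] F [-0.  -0.4 -2.2] gap 0.0297 q [0.38 0.46 1.53 0.01 1.14 2.39]
turn -0.0053
tool delta [0.0176 0.0004 0.0005]
```

step_arm --grip '[1]' --pt "0.006 0.0002 0.0003" --turn '[0]'

```text
time: 22.2
position: [0.4856, 0.2799, 0.1718]
ee_rot: [1.538, 0.98, -1.521]
ft_force: [0.3, -0.8, -2.5]
finger_gap: 0.03
```

```bash
python3 hold.py 3|tail -4;  python3 meas.py d "{'side':(190,100,260,160),'top':(100,150,145,195)}" | grep -v '(2\|(3'; python3 - <<'E'
from ring import *
c,im,d,R,p=load('wristd.npz'); save('wd.png',cv2.resize(im[0:130,180:340],None,fx=5,fy=5,interpolation=cv2.INTER_NEAREST))
a=cv2.resize(np.load('topd.npz')['im'][150:190,95:135],None,fx=10,fy=10,interpolation=cv2.INTER_CUBIC)
b=cv2.resize(np.load('sided.npz')['im'][100:140,200:240],None,fx=10,fy=10,interpolation=cv2.INTER_CUBIC)
save('tsd.png',np.hstack([a,b]))
E
```

```text
t 22.3 p [0.4846 0.2795 0.1704] yaw(tool y) -25.3 toolx [-0.0018  0.0139 -0.9999] F [-0.3  0.1 -2.3] gap 0.0295 q [0.38 0.47 1.54 0.02 1.13 2.38]
t 22.35 p [0.4848 0.2795 0.1707] yaw(tool y) -25.3 toolx [-0.0014  0.0141 -0.9999] F [ 0.4 -0.2 -1.7] gap 0.0299 q [0.38 0.47 1.54 0.02 1.13 2.38]
turn -0.0053
tool delta [ 0.0111  0.0004 -0.0001]
wrist p [0.4848 0.2795 0.1707] toolx [-0.0014  0.0141 -0.9999]
side p [0.485  0.2796 0.171 ] toolx [-8.000e-04  1.430e-02 -9.999e-01]
 ring z pct [0.1693 0.1703 0.1706 0.1709 0.1863 0.187 ] rel -0.0004 40
top p [0.4851 0.2797 0.1712] toolx [-4.000e-04  1.450e-02 -9.999e-01]
 ring z pct [0.1682 0.1697 0.1707 0.1719 0.1844 0.1861] rel -0.0005 82
```

View pics/tsd.png

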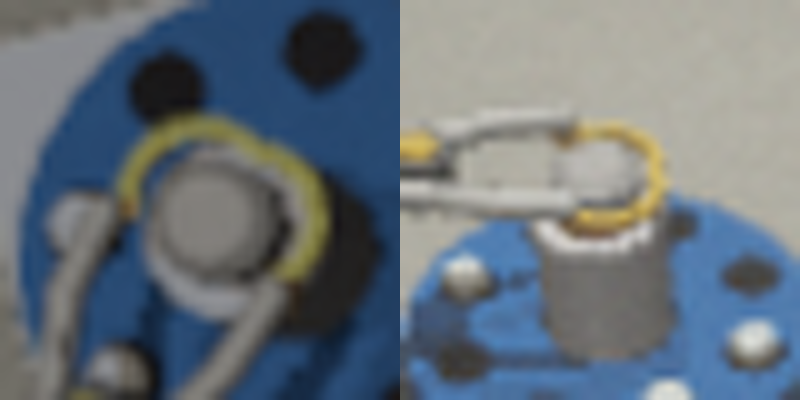

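View pics/wd.png

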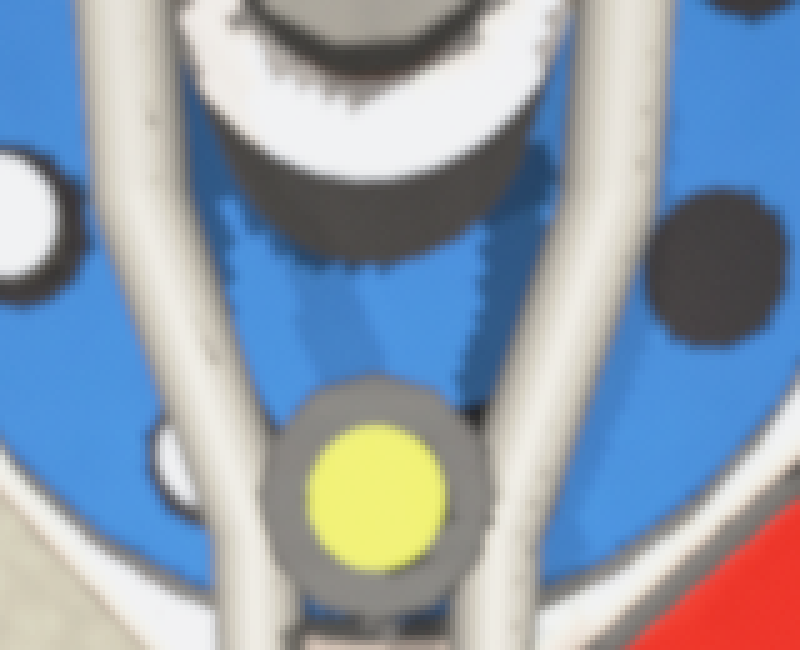

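The ring now encircles the spindle's top with visible gaps and no contact force. I'm continuing down.

step_arm --grip '[1]' --pt "0.006 0 -0.0003" --turn '[0]'

```text
time: 22.6
position: [0.4859, 0.2803, 0.166]
ee_rot: [1.539, 0.98, -1.521]
ft_force: [1.2, 0.4, -1.5]
finger_gap: 0.03
```

```bash
python3 hold.py 4|tail -4; python3 - <<'E'
from ring import *
c,im,d,R,p=load('wristd.npz')
f=R[:2,1]/np.linalg.norm(R[:2,1]); z=np.array([f[1],-f[0]]); tx=R[:2,0]
pt=lambda cx,cy,h: onplane(c,180+cx/5-.5,cy/5-.5,h)
q=pt(368,182,.1545)[:2]-p[:2]; print('hub y',q@f+.022,'z',q@z)
for a,b,row in [(190,562,50),(205,545,90)]:
    q=(pt(a,row,.1545)+pt(b,row,.1545))[:2]/2-p[:2]; print('mid z',q@z)
w=onplane(c,180+375/5-.5,497/5-.5,p[2]+.0155); q=w[:2]-p[:2]; print('ring pred',(q@f+.055+.0163*(tx@f)).round(4),(q@z+.0163*(tx@z)).round(4))
E
```

```text
t 22.75 p [0.485  0.28   0.1648] yaw(tool y) -25.3 toolx [-0.0011  0.0142 -0.9999] F [ 0.2  0.1 -1.4] gap 0.03 q [0.38 0.47 1.55 0.02 1.12 2.39]
t 22.8 p [0.4852 0.28   0.1651] yaw(tool y) -25.3 toolx [-7.000e-04  1.440e-02 -9.999e-01] F [-0.5 -0.7 -2.7] gap 0.0297 q [0.38 0.47 1.55 0.02 1.12 2.39]
turn -0.0052
tool delta [0.0055 0.0003 0.0004]
hub y 0.13668259185953877 z -0.0021796564235522565
mid z -0.0013545416587537038
mid z -0.0014567047121347245
ring pred 0.1368 -0.0012
```

step_arm --grip '[1]' --pt "0.0057 0.0002 0.0003" --turn '[0]'

```text
time: 22.9
position: [0.4857, 0.28, 0.1599]
ee_rot: [1.538, 0.98, -1.522]
ft_force: [-0.5, 0.5, -1.8]
finger_gap: 0.0297
```

```bash
python3 hold.py 4|tail -5;  python3 meas.py e "{'side':(190,100,260,160),'top':(100,150,145,195)}"; python3 hold.py 0; python3 - <<'E'
from ring import *
a=cv2.resize(np.load('tope.npz')['im'][150:190,95:135],None,fx=10,fy=10,interpolation=cv2.INTER_CUBIC)
b=cv2.resize(np.load('sidee.npz')['im'][100:140,200:240],None,fx=10,fy=10,interpolation=cv2.INTER_CUBIC)
save('tse.png',np.hstack([a,b]))
E
```

```text
t 23.0 p [0.4848 0.2795 0.1585] yaw(tool y) -25.3 toolx [-0.0021  0.0138 -0.9999] F [ 0.2  0.3 -2.7] gap 0.0292 q [0.38 0.48 1.55 0.02 1.1  2.38]
t 23.05 p [0.4849 0.2796 0.1588] yaw(tool y) -25.3 toolx [-0.0017  0.014  -0.9999] F [ 0.   0.6 -2.6] gap 0.0298 q [0.38 0.48 1.55 0.02 1.1  2.38]
t 23.1 p [0.4851 0.2797 0.1591] yaw(tool y) -25.3 toolx [-0.0012  0.0142 -0.9999] F [-0.8 -0.1 -2.7] gap 0.03 q [0.38 0.48 1.55 0.02 1.1  2.38]
turn -0.0053
tool delta [-0.0005  0.0002 -0.    ]
wrist p [0.4851 0.2797 0.1591] toolx [-0.0012  0.0142 -0.9999]
(259, 99) world [0.5586 0.2438 0.1743] rel z 0.0153 tool [-0.0159  0.0817  0.0008]
(259, 104) world [0.5567 0.2447 0.1751] rel z 0.016 tool [-0.0166  0.0796  0.0008]
(220, 40) world [0.6041 0.25   0.1103] rel z -0.0488 tool [ 0.0482  0.1206 -0.0235]
(305, 40) world [0.5724 0.2149 0.1691] rel z 0.01 tool [-0.0111  0.1066  0.0211]
(236, 165) world [0.5354 0.2672 0.1704] rel z 0.0113 tool [-0.0116  0.0508 -0.0104]
(278, 165) world [0.5265 0.2483 0.1703] rel z 0.0112 tool [-0.0117  0.0508  0.0105]
(236, 200) world [0.519  0.2754 0.1706] rel z 0.0116 tool [-0.0117  0.0324 -0.0108]
(278, 200) world [0.5096 0.2558 0.1699] rel z 0.0108 tool [-0.0112  0.0323  0.0109]
(217, 15) world [0.6173 0.2453 0.1102] rel z -0.0488 tool [ 0.0482  0.1346 -0.0248]
(309, 15) world [0.5808 0.2094 0.1682] rel z 0.0091 tool [-0.0102  0.1165  0.0225]
side p [0.4852 0.2797 0.1593] toolx [-8.000e-04  1.430e-02 -9.999e-01]
 ring z pct [0.1577 0.1588 0.1593 0.1602 0.1747 0.1758] rel 0.0 35
top p [0.4852 0.2797 0.1594] toolx [-6.000e-04  1.440e-02 -9.999e-01]
 ring z pct [0.156  0.1579 0.1587 0.1599 0.1725 0.1747] rel -0.0006 73
t 23.25 p [0.4852 0.2798 0.1594] yaw(tool y) -25.3 toolx [-5.000e-04  1.450e-02 -9.999e-01] F [ 1.1  0.4 -2.5] gap 0.0297 q [0.38 0.48 1.55 0.02 1.1  2.38]
turn -0.0052
tool delta [-0.0002  0.      0.0002]
```

View pics/tse.png

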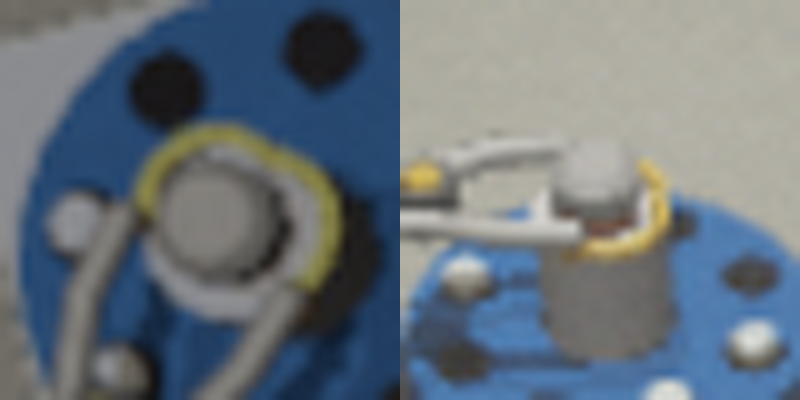

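View pics/sidee.png

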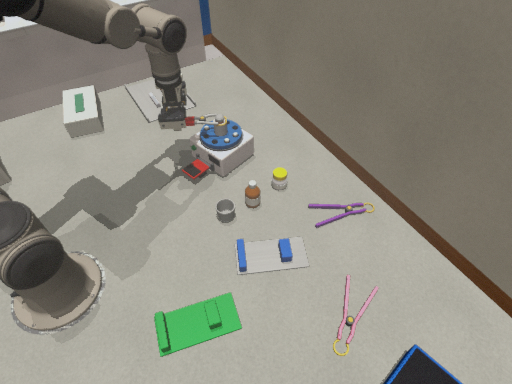

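The ring sits at the groove, around the spindle. Its mid-height is about 158 mm, the wrist carries only the pliers' weight, the pedal is level and the bystanders are in place. I'm handing in.

```bash
python3 -c "
from h import *
st(); print(manip.finish_job()); st()"
```

```text
t 23.25 p [0.4852 0.2798 0.1594] yaw(tool y) -25.3 toolx [-5.000e-04  1.450e-02 -9.999e-01] F [ 1.1  0.4 -2.5] gap 0.0297 q [0.38 0.48 1.55 0.02 1.1  2.38]
the job is handed in; nothing more can be done
None
the job is handed in; nothing more can be done
```

The job is handed in at 23.3 s with the spread ring held at the groove, but one force reading may count against it. At the bottom of the pedal press the wrist force read about 119 N in z, roughly 122 N in total, for one sample. That is at or just over the 120 N limit. I backed off at once and saw no other high reading.

**What I did**
- I pressed the pedal to its stop.
- I gripped and squeezed the pliers. The first grip was about 7 mm too high and they tipped about 2.7° nose-down, so I set them back on the rest and regripped deeper.
- I carried them to the spindle and corrected a tool tilt that had built up on the way.
- I lowered the ring to the groove in small steps and felt no contact.

**Last checks**

| Check | Result |
|---|---|
| Pedal | level, at about 0.034 m along its length by depth after the press; still looked down in the last side view |
| Squeeze | handles held at a 30 mm finger gap (48 N grip), ring spread |
| Ring height | middle at about 158 mm, at the groove |
| Ring on spindle axis | within about 1 mm in the wrist view; the top view differed by about 1 mm and the side view by up to about 3 mm, which I put down to calibration |
| Ring level | about 1° off level |
| Load on the machine | about 2.5 N at the wrist, roughly the pliers' own weight |
| Bottle, jar and cup | looked unmoved in the last side view |

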